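# Rack the parts of a dismantled lamp for drying

### The job

Set out the washed lamp parts to dry: press the round stem down into the two sprung fork clips of the holder until it is fully home, lay every square arm across the two raised rails of the drying rack, centred and one to a bay, and lay the round wall plate, boss upwards, flat and centred on the sloping rest with its edge against the lip. Only when everything is in place, throw the fan switch fully over, away from the robot; leave the jar, the bowl and the screwdriver alone.

Things in the scene. Friction and masses are not known exactly. Their poses are not given: they have to be found in the camera images.
- stem: round steel lamp stem, 16 mm diameter, with a square brass nut 20 x 20 x 10 mm on each end, 200 mm long in all, lying on its nuts at the start (axis 10 mm above the table); origin at its centre, its x axis runs along its length
- arm1: straight square steel lamp arm, 130 x 14 x 14 mm, lying flat at the start; origin at its centre, its x axis runs along its length. Three or four arms are there in a run
- arm2: straight square steel lamp arm, 130 x 14 x 14 mm, lying flat at the start; origin at its centre, its x axis runs along its length. Three or four arms are there in a run
- arm3: straight square steel lamp arm, 130 x 14 x 14 mm, lying flat at the start; origin at its centre, its x axis runs along its length. Three or four arms are there in a run
- arm4: straight square steel lamp arm, 130 x 14 x 14 mm, lying flat at the start; origin at its centre, its x axis runs along its length. Three or four arms are there in a run
- plate: round steel wall plate, 80 mm diameter and 8 mm thick, with a boss of 24 mm diameter standing 24 mm up from the middle of its top (32 mm high in all); origin at the centre of its underside, z up through the boss
- rack: drying rack: base 100 x 236 x 10 mm, two thin rails 8 mm wide along its y axis at x = -40 and +40 mm, open between. Each rail has four bays 24 mm wide, floors 60 mm above the table, between lands 6 mm higher; the bays of the two rails are in line, so an arm lies along the rack's x axis. Origin under its centre on the table
- bay0 (a point): bay 0 of the rack: the point midway between the two rails at the height of the bay floors (60 mm), at y = -82.5 mm in the rack's frame; an arm in this bay has its centre 7 mm above this point
- bay1 (a point): bay 1 of the rack: the point midway between the two rails at the height of the bay floors (60 mm), at y = -27.5 mm in the rack's frame; an arm in this bay has its centre 7 mm above this point
- bay2 (a point): bay 2 of the rack: the point midway between the two rails at the height of the bay floors (60 mm), at y = 27.5 mm in the rack's frame; an arm in this bay has its centre 7 mm above this point
- bay3 (a point): bay 3 of the rack: the point midway between the two rails at the height of the bay floors (60 mm), at y = 82.5 mm in the rack's frame; an arm in this bay has its centre 7 mm above this point
- holder: stem holder: base 50 x 150 x 12 mm with fork clips 16 mm wide at y = -55 and +55 mm, open between. Each has a fixed cheek on its +x side and a sprung hinged jaw on its -x side that gives way to a rod pressed straight down (about 5 N a clip) and snaps back over it; tops of the jaws at 70 mm. The stem goes in along the holder's y axis. Origin under its centre on the table
- seat (a point): where the centre of the stem is when it is fully home in both clips: midway between the clips, 48 mm above the table
- stand: foot of the sloping rest: plywood, 100 x 80 mm; origin under its centre on the table; it carries the rest, whose low end is at its -x side
- rest: sloping plywood rest, 104 mm long (along its x axis, which points up the slope at 20 degrees) and 60 mm wide (y); origin in the middle of its sloping upper face (50 mm above the table), z square to that face. A wooden lip 8 mm high crosses its low end, its inner face at x = -44 mm: a plate against the lip has its centre at x = -4 mm
- fan_switch (a joint): toggle lever of the fan: 0 = off, leaning towards the robot (-x of its block); 1.0 = fully on, leaning away (+x of its block); stays where it is left
- fan_switch_tip (a point): centre of the 26 mm black ball on the end of the lever, 80 mm from the pivot
- fan_switch_base: block of the fan switch, 70 x 50 x 25 mm; origin under its centre; the lever's pivot is 22 mm above it and the lever swings in the block's xz plane
- polish: jar of polish, 54 mm diameter, 60 mm high; origin at the centre of its underside; not part of the job
- shade: small brass bowl, 90 mm diameter, 50 mm high; origin at the centre of its underside; not part of the job
- driver: screwdriver lying on the table; origin on its underside near the middle; not part of the job
Things that resemble listed ones, but are neither listed nor needed, are in the scene too. What is shaped like the arm4 but turquoise is not meant. Leave any purple look-alike of the stem alone.

How it is judged:
By the outcome, as a careful person would: the job done as asked, in the order asked, and still so for the second after the job is handed in, with the robot touching nothing.
Of arm1, arm2, arm3, arm4 only 3 to 4 are there at a start; the rules pass over those that are not, and their reading is None.
At some moment in a run one of arm1, arm2, arm3, arm4, stem may be knocked a few centimetres aside while the robot is not near it.
Once in a run the grip may slacken for a moment while it holds something.
It also fails if it takes over 210 s, if anything falls off the work surface, if the arm or the gripper's body presses on something with over 40 N, if the wrist force passes 120 N, or if a joint passes its speed limit or range.

### The arm

A 7-joint arm with a two-finger parallel gripper is mounted at the origin on the work surface. World frame = base frame: x ahead of the robot, y to its left, z up, the work surface at z = 0. Lengths are in m, angles in rad, forces in N, time in s.
With the tool pointing down it reaches from about 0.35 to 0.9 m from the base axis. Payload 8.1 kg.
Tool frame: the origin (TCP) lies on the centre line of the jaws, within the pads' length; the fingertips stand 11 mm ahead of it and the grasp point (between the pads) lies 8 mm behind it (arm.nose_length is the distance from the TCP to the fingertips, in m); z points along the fingers, y is the line along which they close (so a half turn about z gives the same grasp; the last joint's range is limited). The gripper opens to 92 mm and grips with 3 to 60 N. Pads are 19 mm wide; open, the fingers measure 130 mm over their backs; the gripper's body (75 mm by 190 mm) begins 47 mm behind the grasp point.
Start: joints at [1.014, 0.434, 0.025, 1.573, -0.012, 1.134, -0.075], TCP at [0.274, -0.562, 0.238] pointing down, gripper open.
Joint ranges: [-2.62, 2.62], [-0.44, 2.09], [-1.27, 1.32], [0.08, 2.57], [-1.32, 4.46], [0.12, 2], [-2.74, 2.74]. Speed limits (rad/s): [2.22, 2.22, 3.01, 3.01, 3.14, 3.14, 3.14].

### API

Orientations are given as a rotation vector (axis times angle).
In Python, from cell import arm gives the robot as it stands.
- The arm moves only by the tool jog_arm, never from a script. Its argument "moves" is a list of rows, each a list of 4 numbers: the shift along the tool's x, y, z in m, then the turn about the tool's z in rad. In form: [[tx, ty, tz, spin], ...]. A call has 1 to 20 rows; each row is the pose to reach, as a shift and turn from the pose commanded when the call began, along the tool's axes at that moment; what a row does not reach only later rows make up. A row lasts 1/8 s, in which the tool goes at most 62.5 mm and 10.7 degrees, less where a joint would pass 70% of its speed; a pose out of reach is approached as far as the arm can. A call with a gripper value outside its range is refused whole. "hand" is the finger opening in m, from 0 to 0.0918, set as the call begins (left out, the last holds). The fingers move at their own pace and stop on an object; "newtons" is the grip in N (left out, the last holds). Time passes only in rows, so rows that repeat a pose let the fingers close. It gives the time, the measured TCP pose, the force, the opening and the grip force at its end, in the units of the state.
- arm.observe(): the state, without advancing time (a new reading comes with each control period).
- arm.get_image(name): name is "scene" or "side" or "wrist"; returns a dict with "color" (384x512x3 uint8, red, green, blue), "z_map" (384x512 float32, m along the optical axis (not along the pixel's ray), 0 where there is no reading), "fx", "fy", "cx", "cy" (pixels), "rvec" (rotation vector, rad) and "tvec" (3), from world to camera coordinates, as OpenCV has them. Camera axes: x right, y down, z forward; pixel columns grow to the right and rows downward; lengths in m; the calibration is good to about 2 mm. The wrist camera is an equidistant fisheye: a pixel r from the principal point sees the ray r / f radians off the axis. A picture is of the moment at which its call begins.
- arm.sign_off(): hands the job in; it is judged then, once.
The state is a dict: "clock": time; "joints": joint angles; "dq": joint speeds; "joint_efforts": joint torques, N m; "position": TCP position; "ee_rot": TCP orientation; "force": force on the tool from outside, world axes, zero at the start; "ft_torque": the same for the moment, N m; "width": opening from 0.0 (shut) to 1.0 (fully open); "gripper_force": force on a finger pad.
Only numpy, scipy, OpenCV 4.12 (cv2) and the standard library are available. Lean on these libraries where they do the work, as an engineer would, in place of code of your own. Each camera call takes 0.05 s, during which the arm holds its last target. There are 200 camera calls.

## Working session

There is one attempt and no reset: what is moved stays moved. The work goes in short steps, Python scripts to look and compute and a tool call to move; the robot and the scene stay as the last step left them, time stands still between calls to the robot, and variables do not carry over. Pictures are saved under pics/ and viewed, at most 14 in all, crops included, and the job is handed in when it is done.

Besides the shell and the picture viewer there is one more tool, called after ">>>" as name([rows], argument=value, ...), one row to a line, values as JSON. jog_arm: Moves the arm, as the interface text tells. Its arguments: {"type":"object","properties":{"moves":{"type":"array"},"hand":{"type":"number"},"newtons":{"type":"number"}},"required":["moves"]}

```bash
ls; mkdir -p pics; cat > h.py <<'E'
import numpy as np, cv2
from cell import arm
from scipy.spatial.transform import Rotation as R
def cap(n):
    im=arm.get_image(n); np.savez('/tmp/%s.npz'%n,**im); return im
def load(n): return dict(np.load('/tmp/%s.npz'%n))
def cloud(im):
    h,w=im['z_map'].shape; v,u=np.mgrid[:h,:w].astype(float); z=im['z_map']
    P=np.stack([(u-im['cx'])/im['fx']*z,(v-im['cy'])/im['fy']*z,z],-1)
    M=R.from_rotvec(im['rvec']).as_matrix()
    return (P-im['tvec'])@M
def save(im,name,s=1.5):
    cv2.imwrite('pics/'+name,cv2.resize(im['color'][...,::-1],None,fx=s,fy=s,interpolation=cv2.INTER_CUBIC))
E
python3 - <<'E'
from h import *
print(arm.observe())
for n in ['scene','side']:
    im=cap(n); save(im,n+'0.png'); print(n,im['fx'],im['cx'],im['cy'],im['rvec'],im['tvec'])
    M=R.from_rotvec(im['rvec']).as_matrix(); print(-M.T@im['tvec'])
E
```

```text
pics
{'clock': 0.0, 'joints': array([ 1.01436843,  0.43520387,  0.02497518,  1.57409286, -0.01162279,
        1.13397516, -0.07509419]), 'dq': array([ 0.00018038, -0.00048919, -0.00012979,  0.00242088, -0.0010531 ,
       -0.00089812,  0.00035222]), 'joint_efforts': array([-1.76034897e-03, -6.67863107e+01,  9.83739384e-01, -3.14456570e+01,
       -6.06943807e-02,  4.30086418e-02,  1.58073799e-04]), 'position': array([ 0.27374917, -0.56132034,  0.23695848]), 'ee_rot': array([-3.05965981e+00, -7.06324437e-01,  7.23334697e-04]), 'force': array([-0.9935542 , -0.84441991,  0.72557949]), 'ft_torque': array([-0.06264465,  0.01402837, -0.04134176]), 'gripper_force': 0.0, 'width': 1.0021361545960639}
scene 369.4966749520131 257.76643647208164 190.6315959339103 [ 1.07574494  2.5847519  -0.82744279] [ 0.39900232 -0.23539111  1.59453615]
[1.05926444 0.51378006 1.17095954]
side 386.9383724705661 259.5852327131821 190.85198336759336 [ 2.28848658 -0.19602033  0.10592823] [-0.52932151  0.08493084  1.33005176]
[ 0.34393013 -1.01656279  0.9511805 ]
```

View pics/scene0.png

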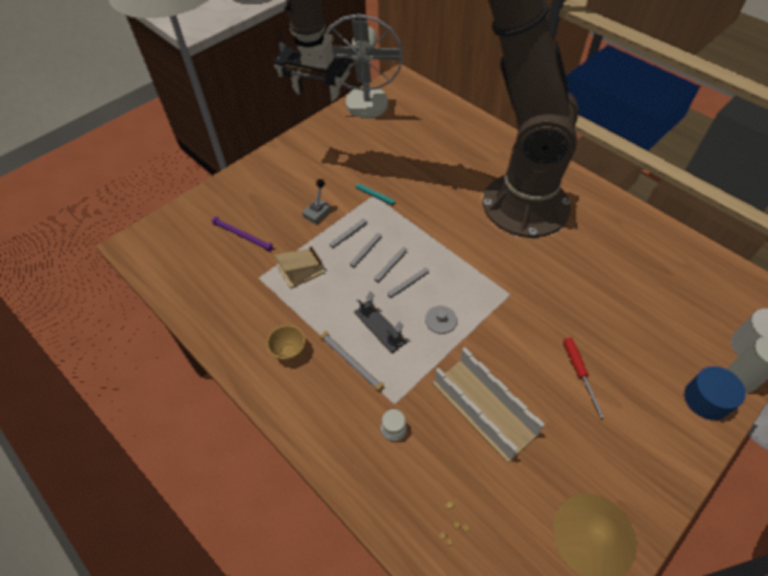

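View pics/side0.png

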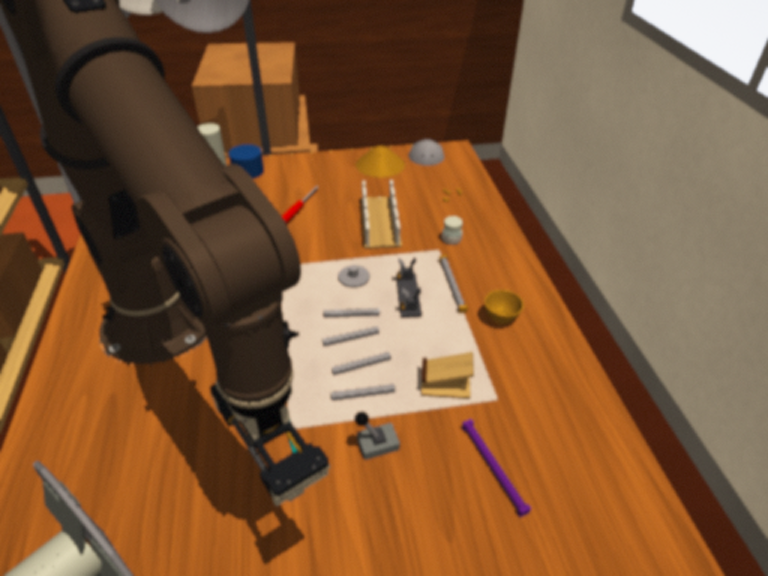

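Both views show the same layout. In the scene view, the stem (steel with brass nuts) is at (352,360) and its purple look-alike at (242,233). Four grey arms lie at (348,234), (366,250), (391,264) and (408,283), with the turquoise look-alike at (375,193). The plate is at (441,319), the holder at (381,325), the rack at (488,405), the rest at (300,265) and the switch at (317,210). The jar is at (393,425), the bowl at (287,345) and the screwdriver at (583,375). I'll take the grey arms and the steel stem.

```bash
cat >> h.py <<'E'
def rect(P):
    (c,s,a)=cv2.minAreaRect((P[:,:2]*1000).astype(np.float32))
    if s[0]<s[1]: s=s[::-1]; a+=90
    return np.round(c,1),np.round(s,1),round((a+90)%180-90,1)
def blobs(im,zmin=.005,zmax=.2,dz=None):
    C=cloud(im); m=((im['z_map']>0)&(C[...,2]>zmin)&(C[...,2]<zmax)&(C[...,0]>.2)&(C[...,0]<1.)&(abs(C[...,1])<.6)).astype(np.uint8)
    n,l,st,ce=cv2.connectedComponentsWithStats(m,connectivity=8)
    for i in range(1,n):
        if st[i,4]<25: continue
        k=l==i; P=C[k]; 
        print('px',np.round(ce[i]*1.5).astype(int),'n',st[i,4],'rect',*rect(P),'z',np.round(np.percentile(P[:,2],[5,50,95,100])*1000),'col',np.median(im['color'][k],0).astype(int))
E
python3 - <<'E'
from h import *
for n in ['scene','side']:
    print(n); blobs(load(n))
im=load('scene');C=cloud(im);print(np.round(C[200:260:20,150:300:40,2],4))
E
```

```text
scene
px [316 205] n 255 rect [ 416.2 -422. ] [153.9  72.3] 35.7 z [  9.  26. 104. 112.] col [83 75 68]
px [373 193] n 106 rect [ 280.7 -342.2] [140.5  32.3] -81.5 z [ 5. 13. 18. 22.] col [ 54 112  99]
px [242 233] n 182 rect [ 641.2 -488.6] [206.  31.] -75.8 z [ 9. 17. 21. 24.] col [89 46 93]
px [347 232] n 129 rect [ 434.7 -280.4] [143.3  32.6] -0.7 z [ 6. 12. 17. 19.] col [125 122 120]
px [365 249] n 120 rect [ 443.6 -205.6] [130.3  34.5] 16.3 z [ 6. 13. 17. 20.] col [129 126 123]
px [299 265] n 571 rect [ 602.  -291.7] [124.3 109.3] 66.6 z [ 7. 41. 65. 73.] col [138 117  86]
px [389 264] n 122 rect [ 431.5 -123.1] [131.6  23. ] 6.9 z [ 7. 14. 18. 20.] col [129 126 123]
px [407 282] n 137 rect [439.1 -52. ] [136.5  26.8] -6.0 z [ 6. 13. 18. 20.] col [127 124 122]
px [379 324] n 591 rect [575.9 -15.9] [178.7  72.6] 83.9 z [ 7. 14. 66. 75.] col [70 69 69]
px [440 319] n 298 rect [465.4  87.9] [77.6 77.2] -48.3 z [ 6.  9. 31. 35.] col [127 124 122]
px [285 341] n 453 rect [ 784.4 -115. ] [88.4 87.4] 49.4 z [ 6. 28. 51. 55.] col [115  89  50]
px [351 361] n 261 rect [698.2  15.3] [200
[... 1731 characters left out ...]
2 152 144]
px [352 334] n 248 rect [ 433.4 -102.4] [145.3  57.1] 9.4 z [ 5. 13. 19. 21.] col [163 152 143]
px [360 363] n 279 rect [ 438.9 -205.2] [133.6  62.5] 13.5 z [ 5. 14. 19. 21.] col [165 154 146]
px [447 375] n 961 rect [ 617.3 -259.6] [143.5 121.2] 75.6 z [ 8. 43. 67. 74.] col [195 150  80]
px [362 391] n 262 rect [ 427.6 -274.4] [140.9  29.8] -1.6 z [ 6. 15. 19. 21.] col [156 147 139]
px [375 436] n 591 rect [ 440.4 -374.6] [109.9  81.9] -88.6 z [  9.  28. 107. 113.] col [98 90 79]
px [496 468] n 485 rect [ 646.4 -485.2] [205.8  30.7] -74.8 z [ 8. 18. 23. 25.] col [103  33 106]
[[-0.0013  0.0018 -0.0066  0.0059]
 [-0.0017  0.0313  0.0005  0.002 ]
 [ 0.0023  0.0017  0.0119 -0.0018]]
```

```bash
cat >> h.py <<'E'
def go(x,y,z,yaw,flip=True):
    """shift/spin in tool axes to bring TCP to x,y,z with tool x axis at yaw (deg), tool down"""
    o=arm.observe(); Rm=R.from_rotvec(o['ee_rot']).as_matrix()
    s=Rm.T@(np.array([x,y,z])-o['position'])
    cur=np.degrees(np.arctan2(Rm[1,0],Rm[0,0]))
    d=-(yaw-cur)
    if flip: d=(d+90)%180-90
    # tool z is down: spin + about tool z = yaw decreases
    print('go',np.round([x,y,z],4),'->',np.round(s,4),'spin',round(np.radians(d),3),'| j7',round(o['joints'][6],2),'cur yaw',round(cur,1),'dist',round(np.linalg.norm(s),3))
E
python3 - <<'E'
from h import *
print(R.from_rotvec(arm.observe()['ee_rot']).as_matrix().round(3))
go(.46,-.16,.40,0); 
im=cap('wrist');print({k:im[k] for k in('fx','cx','cy')}); M=R.from_rotvec(im['rvec']).as_matrix(); print(-M.T@im['tvec'],M.round(2))
E
```

```text
[[ 0.899  0.438 -0.001]
 [ 0.438 -0.899  0.001]
 [-0.    -0.001 -1.   ]]
go [ 0.46 -0.16  0.4 ] -> [ 0.3433 -0.2793 -0.1626] spin 0.454 | j7 -0.08 cur yaw 26.0 dist 0.472
{'fx': 297.3186396354542, 'cx': 256.0111857256709, 'cy': 194.58467402188032}
[ 0.34832542 -0.52502435  0.38369863] [[ 0.44 -0.9  -0.  ]
 [-0.86 -0.42  0.31]
 [-0.28 -0.13 -0.95]]
```

>>> jog_arm([
  [0.343,-0.279,-0.163,0.454],
  [0.343,-0.279,-0.163,0.454],
  [0.343,-0.279,-0.163,0.454],
  [0.343,-0.279,-0.163,0.454],
  [0.343,-0.279,-0.163,0.454],
  [0.343,-0.279,-0.163,0.454],
  [0.343,-0.279,-0.163,0.454],
  [0.343,-0.279,-0.163,0.454],
  [0.343,-0.279,-0.163,0.454],
  [0.343,-0.279,-0.163,0.454],
  [0.343,-0.279,-0.163,0.454],
])

```text
clock: 1.52
position: [0.4593, -0.1619, 0.4002]
ee_rot: [3.141, -0.004, -0.002]
force: [-0.7, 0.2, 0.5]
width: 1.0
gripper_force: 0.0
```

```bash
cat >> h.py <<'E'
def wcloud(im):
    h,w=im['z_map'].shape; v,u=np.mgrid[:h,:w].astype(float); z=im['z_map']
    D=wrays(im,u,v); return D*(z/np.maximum(D[...,2],.05))[...,None]
def wrays(im,u,v):
    dx=(u-im['cx'])/im['fx'];dy=(v-im['cy'])/im['fy'];r=np.hypot(dx,dy)+1e-9
    return np.stack([np.sin(r)*dx/r,np.sin(r)*dy/r,np.cos(r)],-1)
_c=cloud
def cloud(im):
    if abs(im['fx']-297.3)>5: return _c(im)
    M=R.from_rotvec(im['rvec']).as_matrix(); return (wcloud(im)-im['tvec'])@M
E
python3 - <<'E'
from h import *
print(arm.observe()['position'],arm.observe()['clock'])
im=cap('wrist'); save(im,'w1.png'); blobs(im)
for n in ['scene','side']:
    print(n); im=cap(n); blobs(im)
E
```

```text
[ 0.45926688 -0.1619243   0.4001828 ] 1.525
px [106  24] n 759 rect [743. 199.] [52.6 50.8] -81.5 z [12. 53. 61. 62.] col [131 128 118]
px [243  37] n 867 rect [697.6  15.2] [201.7  21. ] 89.8 z [10. 17. 20. 23.] col [139 127 117]
px [483  99] n 2635 rect [ 605.5 -279. ] [103.5  81.6] -14.5 z [ 9. 46. 65. 70.] col [174 142 101]
px [627  93] n 705 rect [ 642.4 -486. ] [200.6  20.2] -75.6 z [11. 16. 20. 22.] col [104  53 109]
px [254 124] n 2221 rect [582.8  -6.2] [149.2  51.3] 83.8 z [10. 12. 68. 72.] col [95 89 87]
px [ 65 163] n 3565 rect [566.6 308.7] [238.4  99.3] 84.2 z [ 8. 10. 66. 69.] col [178 144 101]
px [418 235] n 541 rect [ 440.5 -203.2] [129.2  14.4] 10.2 z [12. 13. 15. 16.] col [157 148 144]
px [292 236] n 539 rect [440.  -47.9] [129.6  15.3] -5.8 z [ 9. 14. 15. 17.] col [149 141 138]
px [479 240] n 532 rect [ 433.7 -280.3] [130.   15.4] -1.0 z [ 9. 13. 15. 16.] col [156 148 144]
px [194 224] n 1139 rect [461.8  85.5] [80.2 77.4] -8.6 z [ 6.  8. 32. 35.] col [151 142 138]
px [351 244] n 554 rect [ 429.4 -121.6] [130.8  14.4] 9.1 z [11. 14. 15. 17.] col [143 133 128]
px [
[... 3209 characters left out ...]
2.] col [117 108 100]
px [348 335] n 234 rect [ 420.3 -112.3] [152.9  49.8] -0.9 z [ 5. 15. 19. 22.] col [114 106 101]
px [362 362] n 263 rect [ 444.6 -188.1] [146.2  53.3] 11.9 z [ 5. 14. 19. 22.] col [146 135 127]
px [447 375] n 970 rect [ 613.1 -261.1] [138.1 130.6] 86.9 z [ 7. 42. 67. 72.] col [175 133  70]
px [364 391] n 283 rect [ 441.2 -273.8] [142.6  46. ] -4.9 z [ 6. 14. 19. 24.] col [144 134 126]
px [288 425] n 216 rect [ 279.4 -332.2] [136.   20.9] -79.5 z [ 6. 16. 19. 21.] col [ 33 129 111]
px [375 437] n 604 rect [ 445.4 -378. ] [111.3  84.1] 84.8 z [  7.  27. 108. 112.] col [87 78 69]
px [496 468] n 487 rect [ 645.5 -483.8] [201.2  27.2] -76.0 z [ 7. 19. 23. 27.] col [91 28 94]
```

View pics/w1.png

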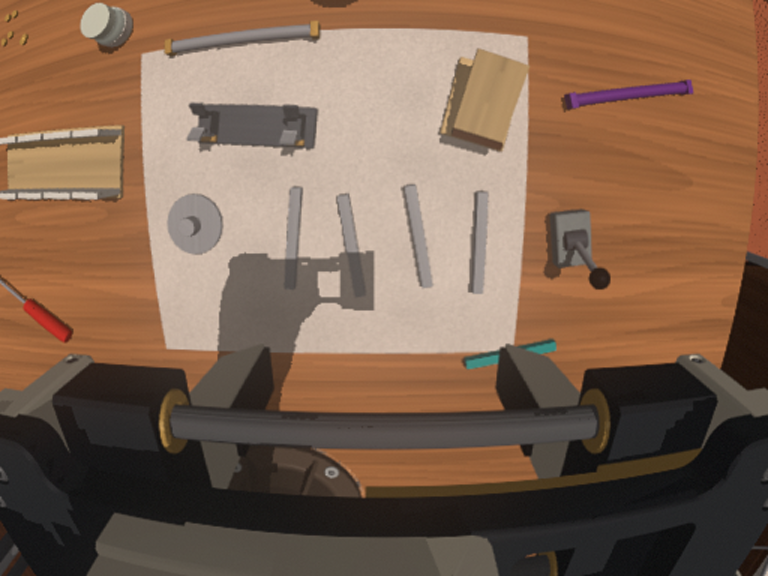

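The wrist view agrees with the listed sizes: four grey arms at columns 292–480, stem at (243,37), holder at (254,124), plate at (194,224), rest at (483,99) with its lip towards (455,95), switch at (575,244). One more look from above the fixtures comes next.

>>> jog_arm([
  [0.05,-0.15,0.0,0],
  [0.05,-0.15,0.0,0],
  [0.05,-0.15,0.0,0],
  [0.05,-0.15,0.0,0],
  [0.05,-0.15,0.0,0],
])

```text
clock: 2.3
position: [0.5099, -0.0119, 0.4005]
ee_rot: [3.141, -0.002, -0.001]
force: [0.2, 0.4, 0.3]
width: 0.999
gripper_force: 0.0
```

```bash
python3 - <<'E'
from h import *
im=cap('wrist'); save(im,'w2.png'); blobs(im); C=cloud(im); ok=im['z_map']>0
def sel(x0,x1,y0,y1,z0,z1): return C[ok&(C[...,0]>x0)&(C[...,0]<x1)&(C[...,1]>y0)&(C[...,1]<y1)&(C[...,2]>z0)&(C[...,2]<z1)]
print('holder upper'); 
m=(ok&(C[...,0]>.52)&(C[...,0]<.65)&(abs(C[...,1]+.006)<.1)&(C[...,2]>.02)).astype(np.uint8)
n,l,st,ce=cv2.connectedComponentsWithStats(m)
for i in range(1,n):
    if st[i,4]>10: P=C[l==i]; print(st[i,4],rect(P),P.min(0).round(3),P.max(0).round(3))
print('holder base',rect(sel(.52,.65,-.1,.1,.009,.016)))
m=(ok&(C[...,0]>.48)&(C[...,0]<.66)&(C[...,1]>.15)&(C[...,1]<.45)&(C[...,2]>.045)).astype(np.uint8)
n,l,st,ce=cv2.connectedComponentsWithStats(m)
for i in range(1,n):
    if st[i,4]>10: P=C[l==i]; print('rack',st[i,4],rect(P),np.percentile(P[:,2],[10,90]).round(3))
P=sel(.54,.68,-.35,-.2,.025,.09); 
for k in range(4):
    A=np.c_[P[:,:2],np.ones(len(P))]; c,*_=np.linalg.lstsq(A,P[:,2],rcond=None); r=P[:,2]-A@c; P=P[abs(r)<.004]
nrm=np.r_[-c[:2],1]/np.linalg.norm(np.r_[c[:2],1]); print('rest plane',nrm,np.degrees(np.arccos(nrm[2])),'up dir yaw',np.degrees(np.arctan2(c[1],c[0])),len(P),rect(P),P.mean(0))
u=np.r_[c[:2],0]/np.linalg.norm(c[:2]);print('z at xy center', c@[.605,-.279,1])
E
```

```text
px [477  14] n 711 rect [ 764.1 -114.8] [86.7 53.3] -84.5 z [ 6. 20. 50. 53.] col [139 103  56]
px [206  39] n 879 rect [743.3 198.6] [51.5 50.5] -68.7 z [13. 58. 61. 63.] col [181 172 151]
px [362  68] n 1028 rect [696.7  15.2] [199.6  19.4] 89.9 z [11. 17. 20. 22.] col [136 125 114]
px [597 150] n 2364 rect [ 607.3 -273.5] [103.9  73.2] -14.2 z [ 8. 43. 65. 69.] col [166 135  96]
px [  7 174] n 505 rect [618.8 576. ] [132.   41.7] -1.7 z [ 6. 14. 24. 28.] col [150 111  57]
px [709 145] n 513 rect [ 642.7 -485.9] [200.7  19.3] -75.6 z [10. 16. 20. 22.] col [ 98  49 106]
px [378 162] n 2334 rect [582.8  -5.2] [150.8  51.2] 83.2 z [10. 12. 68. 72.] col [96 90 88]
px [147 190] n 5246 rect [566.7 308.7] [237.3  99.5] 84.3 z [ 8. 10. 66. 68.] col [172 139  98]
px [412 275] n 510 rect [439.4 -46.3] [131.4  14.2] -6.7 z [12. 13. 15. 17.] col [149 141 137]
px [307 259] n 1315 rect [462.5  85.5] [78.5 78.2] -47.7 z [ 6.  8. 31. 34.] col [131 124 121]
px [531 275] n 486 rect [ 440.3 -203.5] [130.5  14.7] 10.6 z [ 8. 13. 15. 17.] col [148 141 137]
px [469 283] n 505 rect [ 428.6 -121.3] [130. 
[... 485 characters left out ...]
]), -4.8) [0.567 0.04  0.021] [0.61  0.059 0.072]
307 (array([575.3, -59.7]), array([45.4, 17. ]), -9.4) [ 0.554 -0.069  0.021] [ 0.598 -0.049  0.072]
52421 (array([533.7, -11.7]), array([186.4,  27.8]), 89.8) [ 0.52  -0.105  0.389] [0.548 0.081 0.512]
holder base (array([582.8,  -5.2]), array([150.8,  51.2]), 83.2)
rack 505 (array([605.6, 304.8]), array([236.5,   9.3]), 84.4) [0.058 0.067]
rack 635 (array([526.3, 312.4]), array([235.9,   9.5]), 84.3) [0.051 0.066]
rest plane [-0.32465797  0.0921952   0.94132738] 19.724318471463214 up dir yaw -15.85329500472522 1500 (array([ 606.6, -279. ]), array([98.8, 62.4]), -14.1) [ 0.61005007 -0.27837163  0.05100841]
z at xy center 0.049328218097669574
```

View pics/w2.png

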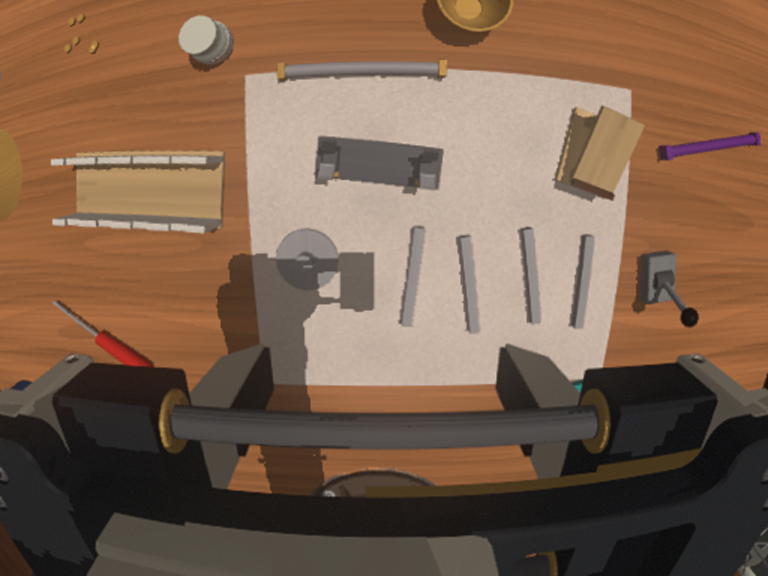

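Scene confirmed: rack at (147,190), holder at (378,162), stem at (362,68), all sized as listed. I'll grasp the stem first, 14 mm off-centre so the gripper body clears the holder's fork.

```bash
python3 - <<'E'
from h import *
go(.697,.001,.15,90,False)
E
```

```text
go [0.697 0.001 0.15 ] -> [ 0.1872 -0.0139  0.2506] spin -1.573 | j7 -1.7 cur yaw -0.1 dist 0.313
```

>>> jog_arm([
  [0.187,-0.014,0.25,-1.573],
  [0.187,-0.014,0.25,-1.573],
  [0.187,-0.014,0.25,-1.573],
  [0.187,-0.014,0.25,-1.573],
  [0.187,-0.014,0.25,-1.573],
  [0.187,-0.014,0.25,-1.573],
  [0.187,-0.014,0.25,-1.573],
  [0.187,-0.014,0.25,-1.573],
  [0.187,-0.014,0.25,-1.573],
  [0.187,-0.014,0.25,-1.573],
  [0.187,-0.014,0.25,-1.573],
])

```text
clock: 3.72
position: [0.697, 0.0021, 0.1507]
ee_rot: [2.222, 2.22, -0.001]
force: [-0.4, -0.1, 0.6]
width: 0.999
gripper_force: 0.0
```

```bash
python3 - <<'E'
from h import *
im=cap('wrist'); C=cloud(im)
m=(im['z_map']>0)&(abs(C[...,0]-.7)<.03)&(C[...,1]>-.12)&(C[...,1]<.14)&(C[...,2]>.006)&(C[...,2]<.03)
print(rect(C[m]),m.sum())
go(.697,.001,.013,90,False)
E
```

```text
(array([697. ,  14.9]), array([199.8,  20.2]), 89.6) 3103
go [0.697 0.001 0.013] -> [-0.0014  0.      0.1377] spin -0.0 | j7 -0.36 cur yaw 90.0 dist 0.138
```

>>> jog_arm([
  [-0.001,0,0.06,0],
  [-0.001,0,0.11,0],
  [-0.001,0,0.138,0],
  [-0.001,0,0.138,0],
  [-0.001,0,0.138,0],
])

```text
clock: 4.4
position: [0.6972, 0.0022, 0.0128]
ee_rot: [2.22, 2.222, -0.0]
force: [-0.0, 0.0, -0.1]
width: 1.003
gripper_force: 0.0
```

>>> jog_arm([
  [0,0,0,0],
  [0,0,0,0],
  [0,0,0,0],
  [0,0,0,0],
  [0,0,0,0],
  [0,0,0,0],
  [0,0,0,0],
  [0,0,0,0],
], hand=0.0, newtons=50)

```text
clock: 5.4
position: [0.6971, 0.0022, 0.0127]
ee_rot: [2.219, 2.223, 0.0]
force: [2.3, 0.4, 0.4]
width: 0.177
gripper_force: 0.7
```

>>> jog_arm([
  [0,0,0,0],
  [0,0,0,0],
  [0,0,0,0],
  [0,0,-0.02,0],
  [0,0,-0.05,0],
  [0,0,-0.1,0],
  [0,0,-0.14,0],
  [0,0,-0.14,0],
  [0,0,-0.14,0],
])

```text
clock: 6.52
position: [0.6966, 0.0021, 0.153]
ee_rot: [2.219, 2.224, -0.001]
force: [-0.7, -1.1, -2.7]
width: 0.157
gripper_force: 50.0
```

```bash
python3 - <<'E'
from h import *
im=cap('wrist'); C=cloud(im); o=arm.observe(); p=o['position']; print(o['width']*91.8,o['gripper_force'])
m=(im['z_map']>0)&(abs(C[...,0]-p[0])<.03)&(abs(C[...,1]-p[1])<.15)&(abs(C[...,2]-p[2])<.04)
P=C[m]; print(p,rect(P),m.sum(),np.percentile(P[:,2],[5,50,95]), P[:,1].min(),P[:,1].max())
a=P[P[:,1]>.07]; print('end',a[:,:3].mean(0))
save(im,'w3.png')
E
```

```text
14.410667009477118 49.99824285507202
[0.69621307 0.00198355 0.1520228 ] (array([699.1,  32.3]), array([164.5,  48.5]), 81.6) 9613 [0.15204148 0.15700325 0.17502029] -0.05110793038732791 0.11528339996019325
end [0.69619413 0.09383716 0.15687644]
```

View pics/w3.png

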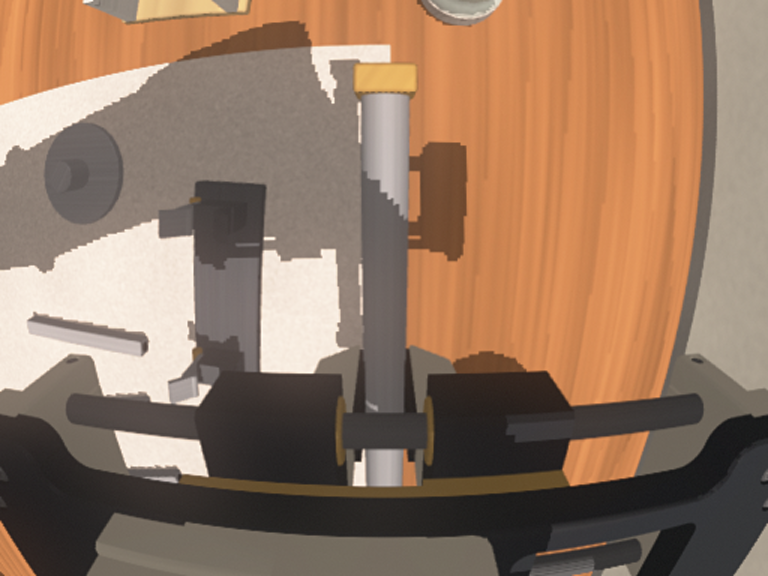

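The stem is held, its far nut visible at (385,78), straight with the tool and 13 mm off-centre as planned. Next I check the profile of the forks for the seat's lateral position.

```bash
python3 - <<'E'
from h import *
im=load('wrist'); C=cloud(im); ok=im['z_map']>0
print('now'); m=ok&(abs(C[...,0]-.583)<.06)&(abs(C[...,1]+.005)<.09)&(C[...,2]>.008)&(C[...,2]<.016); print(rect(C[m]))
a=np.radians(83.2); c=np.array([.5826,-.0054])
D=C[...,:2]-c; ly=D@[np.cos(a),np.sin(a)]; lx=D@[np.sin(a),-np.cos(a)]
k=ok&(abs(abs(ly)-.055)<.010)&(abs(lx)<.04)&(C[...,2]>.016)&(C[...,2]<.09)
for s in(1,-1):
  q=k&(ly*s>0)
  for z in range(16,78,6):
    w=q&(C[...,2]*1000>=z)&(C[...,2]*1000<z+6)
    if w.sum(): h,_=np.histogram(lx[w]*1000,np.arange(-30,31,5)); print(s,z,h)
print('bins',np.arange(-30,31,5))
go(.581,-.0186,.11,83.2,False)
E
```

```text
now
(array([583.9,   1. ]), array([138.6,  50.7]), 83.6)
1 16 [ 0  0  1  5  4  4  4  1 20 14  0  0]
1 22 [ 0  3 13  3  3  5  2  5 32 10  0  0]
1 28 [ 0  0  2  5  5  3  5  4 30  4  0  0]
1 34 [ 0  0  1 35 58 66 20  5 50  9  0  0]
1 40 [ 0  0  2 18 29 19 18  1 45  1  0  0]
1 46 [0 0 3 6 0 0 0 1 9 0 0 0]
1 52 [ 0  0  3  5 66  0  0  9  6  0  0  0]
1 58 [  0   0   1 110  45   0   0  10  33   1   0   0]
1 64 [  0  21 110  42   0   0   0   0  24  50  37   0]
1 70 [ 0  5 28  0  0  0  0  0  0 38  3  0]
-1 16 [ 0  0  2  8 13 11 13 12 10 21  0  0]
-1 22 [ 0 10 16 12 11 10 11 13 14 12  0  0]
-1 28 [ 0  0  2 10 11 10 13  9 15  7  0  0]
-1 34 [ 0  0  3 26 52 51 37 21 12  4  0  0]
-1 40 [ 0  0  4 23 16 17 10  5  5  0  0  0]
-1 46 [ 0  0  3 14  0  0  0  0  0  0  0  0]
-1 52 [ 0  0  3 12 52  5  0  0  0  0  0  0]
-1 58 [ 0  0  3 60 50  0  0  0  0  0  0  0]
-1 64 [ 0 13 68 44  0  0  0  0  0  0  0  0]
-1 70 [ 0  0 20  0  0  0  0  0  0  0  0  0]
bins [-30 -25 -20 -15 -10  -5   0   5  10  15  20  25  30]
go [ 0.581  -0.0186  0.11  ] -> [-0.0203 -0.1152  0.0422] spin 0.121 | j7 -0.36 cur yaw 90.1 dist 0.124
```

>>> jog_arm([
  [-0.02,-0.115,0.0,0.121],
  [-0.02,-0.115,0.0,0.121],
  [-0.02,-0.115,0.0,0.121],
  [-0.02,-0.115,0.042,0.121],
  [-0.02,-0.115,0.042,0.121],
  [-0.02,-0.115,0.042,0.121],
])

```text
clock: 7.32
position: [0.5827, -0.0175, 0.1111]
ee_rot: [-2.349, -2.085, -0.0]
force: [-0.9, 0.3, -0.4]
width: 0.155
gripper_force: 50.0
```

```bash
python3 - <<'E'
from h import *
im=cap('wrist'); C=cloud(im); ok=im['z_map']>0; o=arm.observe(); p=o['position']; print(p,o['width']*91.8,o['gripper_force'])
a=np.radians(83.2); c=np.array([.5826,-.0054])
D=C[...,:2]-c; ly=D@[np.cos(a),np.sin(a)]; lx=D@[np.sin(a),-np.cos(a)]
m=ok&(abs(lx)<.03)&(ly>.03)&(ly<.15)&(C[...,2]>.085)&(C[...,2]<.14)
print('ly max',ly[m].max(),rect(C[m]))
for l in np.arange(.04,.11,.01):
    q=m&(abs(ly-l)<.005); print(l.round(2),q.sum(),np.median(lx[q]).round(4),lx[q].min().round(4),lx[q].max().round(4),np.percentile(C[q][:,2],95).round(4))
go(.581,-.0186,.051,83.2,False)
E
```

```text
[ 0.58305248 -0.01749688  0.11164674] 14.877290697719086 49.99811410903931
ly max 0.10099327384662045 (array([591.4,  59.5]), array([71. , 19.5]), 82.9)
0.04 597 0.0012 -0.0066 0.0089 0.1165
0.05 628 0.0012 -0.0064 0.0088 0.1165
0.06 628 0.0012 -0.0068 0.0086 0.1165
0.07 676 0.0012 -0.0068 0.0091 0.1166
0.08 677 0.0012 -0.0067 0.0091 0.1165
0.09 806 0.0012 -0.0086 0.0109 0.1186
0.1 485 0.0012 -0.0086 0.0109 0.119
  return _methods._mean(a, axis=axis, dtype=dtype,
  ret = ret.dtype.type(ret / rcount)
Traceback (most recent call last):
ValueError: zero-size array to reduction operation minimum which has no identity
```

>>> jog_arm([
  [0,-0.001,0.015,0],
  [0,-0.001,0.03,0],
  [0,-0.001,0.036,0],
  [0,-0.001,0.041,0],
  [0,-0.001,0.046,0],
  [0,-0.001,0.051,0],
  [0,-0.001,0.054,0],
  [0,-0.001,0.057,0],
  [0,-0.001,0.059,0],
  [0,-0.001,0.061,0],
  [0,-0.001,0.061,0],
  [0,-0.001,0.061,0],
])

```text
clock: 8.88
position: [0.5818, -0.0175, 0.0504]
ee_rot: [2.349, 2.085, 0.002]
force: [1.0, 1.2, 5.3]
width: 0.173
gripper_force: 5.0
```

```bash
cat > st.py <<'E'
from h import *
im=cap('wrist'); C=cloud(im); ok=im['z_map']>0; o=arm.observe(); p=o['position']; print(p,o['width']*91.8,o['gripper_force'],o['force'])
a=np.radians(83.2); c=np.array([.5826,-.0054])
D=C[...,:2]-c; ly=D@[np.cos(a),np.sin(a)]; lx=D@[np.sin(a),-np.cos(a)]
m=ok&(abs(lx)<.03)&(abs(ly)>.02)&(abs(ly)<.15)&(C[...,2]>.03)&(C[...,2]<.14)
print('ly',ly[m].min(),ly[m].max())
for l in np.arange(-.1,.11,.01):
    q=m&(abs(ly-l)<.004)&(abs(lx)<.004)
    if q.sum()>5:print(l.round(2),q.sum(),np.percentile(C[q][:,2],[50,90]).round(4))
E
python3 st.py
```

```text
[ 0.58184331 -0.01750777  0.0503582 ] 15.8960189021476 5.0005799531936646 [0.89720509 0.11962031 6.44777617]
ly -0.06426087228063894 0.10066104144770202
-0.06 45 [0.0551 0.056 ]
-0.05 125 [0.0552 0.0559]
-0.04 76 [0.0551 0.0563]
-0.02 34 [0.0547 0.0557]
0.02 123 [0.0552 0.0561]
0.03 246 [0.0552 0.056 ]
0.04 254 [0.0552 0.056 ]
0.05 271 [0.0552 0.0561]
0.06 275 [0.0552 0.0561]
0.07 281 [0.0552 0.0561]
0.08 287 [0.0551 0.0562]
0.09 295 [0.056 0.058]
0.1 159 [0.0576 0.0585]
```

>>> jog_arm([
  [0,0,0,0],
  [0,0,0,0],
  [0,0,0,0],
  [0,0,0,0],
  [0,0,-0.03,0],
  [0,0,-0.09,0],
  [0,0,-0.15,0],
  [0,0,-0.15,0],
], hand=0.05)

```text
clock: 9.93
position: [0.5838, -0.0171, 0.2048]
ee_rot: [2.346, 2.082, 0.01]
force: [-0.3, -0.5, -0.7]
width: 0.545
gripper_force: 0.0
```

```bash
python3 st.py; python3 - <<'E'
from h import *
go(.439,-.047,.25,-6.2)
E
```

```text
[ 0.58227567 -0.01769608  0.20199797] 50.0651827504421 0.0 [ 0.00876498 -0.9856611  -0.42018491]
ly -0.09837926203043737 0.10016862967645737
-0.1 13 [0.0578 0.0582]
-0.09 49 [0.057  0.0581]
-0.08 44 [0.0554 0.0564]
-0.07 46 [0.0555 0.0563]
-0.06 48 [0.0553 0.056 ]
-0.05 49 [0.0553 0.0564]
-0.04 50 [0.0555 0.0561]
-0.03 56 [0.055  0.0562]
-0.02 31 [0.0548 0.0559]
0.02 31 [0.0551 0.056 ]
0.03 60 [0.0553 0.0561]
0.04 62 [0.0553 0.0564]
0.05 64 [0.0554 0.0562]
0.06 64 [0.0551 0.0561]
0.07 64 [0.0553 0.0565]
0.08 63 [0.0555 0.0563]
0.09 68 [0.0561 0.0579]
0.1 35 [0.0576 0.0584]
go [ 0.439 -0.047  0.25 ] -> [-0.0461 -0.1386 -0.0486] spin 1.56 | j7 -0.43 cur yaw 83.2 dist 0.154
```

The stem is fully home: its top is level at 55–56 mm and it is centred. Arms next.

>>> jog_arm([
  [-0.046,-0.139,-0.03,1.56],
  [-0.046,-0.139,-0.03,1.56],
  [-0.046,-0.139,-0.03,1.56],
  [-0.046,-0.139,-0.03,1.56],
  [-0.046,-0.139,-0.03,1.56],
  [-0.046,-0.139,-0.03,1.56],
  [-0.046,-0.139,-0.03,1.56],
  [-0.046,-0.139,-0.03,1.56],
  [-0.046,-0.139,-0.03,1.56],
  [-0.046,-0.139,-0.03,1.56],
])

```text
clock: 11.22
position: [0.4368, -0.0471, 0.2286]
ee_rot: [3.137, -0.169, -0.004]
force: [0.4, 0.8, 0.0]
width: 0.542
gripper_force: 0.0
```

```bash
cat > arms.py <<'E'
from h import *
def arms(im,zlo=.006,zhi=.03):
    C=cloud(im); m=((im['z_map']>0)&(C[...,2]>zlo)&(C[...,2]<zhi)&(C[...,0]>.2)&(C[...,0]<.9)&(abs(C[...,1])<.6)).astype(np.uint8)
    n,l,st,ce=cv2.connectedComponentsWithStats(m,connectivity=4); out=[]
    for i in range(1,n):
        if st[i,4]<100: continue
        P=C[l==i]; r=rect(P)
        if 10<r[1][1]<24 and 60<r[1][0]<150: out.append(r); print('arm',*r,np.median(im['color'][l==i],0))
    return out
E
python3 - <<'E'
from arms import *
print(arm.observe()['position'],arm.observe()['joints'][6]); arms(cap('wrist'))
E
```

```text
[ 0.43676387 -0.04708983  0.22858524] -1.7731444205533635
arm [ 628.5 -436. ] [98.6 20.1] -77.1 [ 96.  48. 104.]
arm [6.025e+02 5.000e-01] [106.4  12.2] 83.1 [96. 91. 89.]
arm [569.2  -4.2] [149.7  23.4] 83.7 [71. 65. 60.]
arm [ 440.6 -203.7] [130.9  15.3] 10.6 [150. 142. 139.]
arm [ 433.6 -280.3] [129.4  15.9] 0.0 [146. 138. 135.]
arm [439.5 -48. ] [129.9  13.9] -6.4 [149. 141. 137.]
arm [ 428.5 -120.5] [130.8  15. ] 8.3 [152. 144. 140.]
arm [349.3 415.8] [64.5 22.1] 55.4 [152.5  44.   36. ]
arm [ 275.5 -317.9] [64.7 16.1] -79.5 [ 45. 130. 121.]
```

```bash
python3 - <<'E'
from h import *
go(.4395,-.048,.014,-6.4)
E
```

```text
go [ 0.4395 -0.048   0.014 ] -> [0.0031 0.0006 0.2148] spin 0.005 | j7 -1.77 cur yaw -6.1 dist 0.215
```

>>> jog_arm([
  [0.003,0.001,0.06,0.005],
  [0.003,0.001,0.12,0.005],
  [0.003,0.001,0.18,0.005],
  [0.003,0.001,0.214,0.005],
  [0.003,0.001,0.214,0.005],
  [0.003,0.001,0.214,0.005],
])

```text
clock: 12.02
position: [0.4401, -0.0482, 0.0153]
ee_rot: [-3.137, 0.176, 0.002]
force: [0.1, -0.0, 0.0]
width: 0.548
gripper_force: 0.0
```

>>> jog_arm([
  [0,0,0,0],
  [0,0,0,0],
  [0,0,0,0],
  [0,0,0,0],
  [0,0,0,0],
  [0,0,0,0],
  [0,0,0,0],
  [0,0,-0.02,0],
  [0,0,-0.06,0],
  [0,0,-0.12,0],
  [0,0,-0.12,0],
  [0,0,-0.12,0],
], hand=0.0, newtons=45)

```text
clock: 13.52
position: [0.4401, -0.0485, 0.1354]
ee_rot: [3.136, -0.178, -0.0]
force: [-1.4, -0.2, -1.4]
width: 0.143
gripper_force: 45.0
```

```bash
cat > held.py <<'E'
from arms import *
import sys
o=arm.observe(); p=o['position']; print(p,'w',o['width']*91.8,o['gripper_force'])
im=cap('wrist'); C=cloud(im); Rm=R.from_rotvec(o['ee_rot']).as_matrix()
L=(C-p)@Rm   # tool frame
m=(im['z_map']>0)&(L[...,0]>.02)&(L[...,0]<.12)&(abs(L[...,1])<.025)&(abs(L[...,2])<.03)
Q=L[m]; q=Q[Q[:,0]>.045]
print('held: far end x',Q[:,0].max().round(4),'y',np.median(q[:,1]).round(4),'top z',np.median(q[:,2]).round(4),'width',np.ptp(q[:,1]).round(4),'slope',np.polyfit(Q[:,0],Q[:,1],1)[0].round(3),len(Q))
E
python3 held.py; python3 - <<'E'
from h import *
go(.574,.3907,.13,-5.6)
E
```

```text
[ 0.44006888 -0.04852668  0.13540215] w 13.146707290228647 44.999728202819824
held: far end x 0.0638 y -0.0 top z 0.0024 width 0.0136 slope -0.002 2132
go [0.574  0.3907 0.13  ] -> [ 0.0838 -0.4515  0.0045] spin -0.016 | j7 -1.86 cur yaw -6.5 dist 0.459
```

>>> jog_arm([
  [0.01,-0.03,0,-0.18],
  [0.02,-0.06,0,-0.36],
  [0.02,-0.09,0,-0.54],
  [0.03,-0.12,0,-0.72],
  [0.03,-0.15,0,-0.9],
  [0.04,-0.18,0,-1.08],
  [0.04,-0.21,0,-1.26],
  [0.05,-0.24,0,-1.44],
  [0.05,-0.27,0,-1.62],
  [0.06,-0.3,0,-1.8],
  [0.06,-0.33,0,-1.98],
  [0.07,-0.36,0,-2.16],
  [0.07,-0.39,0,-2.34],
  [0.08,-0.42,0,-2.52],
  [0.084,-0.451,0,-2.7],
  [0.084,-0.451,0,-2.88],
  [0.084,-0.451,0,-3.06],
  [0.084,-0.451,0,-3.158],
  [0.084,-0.451,0,-3.158],
  [0.084,-0.451,0,-3.158],
])

```text
clock: 16.08
position: [0.5745, 0.3902, 0.1344]
ee_rot: [-0.155, -3.136, 0.001]
force: [-0.0, 0.5, 0.7]
width: 0.144
gripper_force: 45.0
```

```bash
cat > rack.py <<'E'
from arms import *
def rack(im):
    C=cloud(im); ok=(im['z_map']>0)&(C[...,0]>.47)&(C[...,0]<.68)&(C[...,1]>.15)&(C[...,1]<.45)
    D=C[...,:2]-[.566,.3086]; a=np.radians(84.4)
    ly=D@[np.cos(a),np.sin(a)]; lx=D@[np.sin(a),-np.cos(a)]
    m=ok&(C[...,2]>.05)&(C[...,2]<.0685)&(abs(abs(lx)-.04)<.012)
    for s in(1,-1):
        q=m&(lx*s>0)
        if q.sum()>20: print('rail',s,rect(C[q]),q.sum())
    for k,b in enumerate([-.0825,-.0275,.0275,.0825]):
        q=ok&(abs(ly-b)<.02)&(abs(lx)<.09)&(C[...,2]>.0695)&(C[...,2]<.085)
        if q.sum()>20: print('bay',k,'lx',lx[q].min().round(4),lx[q].max().round(4),'ly-b',(np.median(ly[q])-b).round(4),'z',np.median(C[q][:,2]).round(4),rect(C[q]))
E
python3 held.py; python3 -c "
from rack import *
rack(cap('wrist')); go(.5741,.3907,.077,174.4)"
```

```text
[0.57446587 0.39015407 0.13443268] w 13.196570238000177 44.99979257583618
held: far end x 0.0646 y 0.0 top z 0.0025 width 0.0136 slope -0.005 2158
rail 1 (array([601.8, 269.1]), array([158.5,  10.1]), 84.4) 1541
rail -1 (array([525.7, 313.3]), array([236.1,   8.9]), 84.4) 3013
go [0.5741 0.3907 0.077 ] -> [0.0006 0.0004 0.0582] spin -0.0 | j7 0.24 cur yaw 174.4 dist 0.058
```

>>> jog_arm([
  [0,0,0.025,0],
  [0,0,0.045,0],
  [0,0,0.053,0],
  [0,0,0.058,0],
  [0,0,0.058,0],
  [0,0,0.058,0],
])

```text
clock: 16.92
position: [0.5751, 0.3907, 0.0784]
ee_rot: [0.152, 3.137, 0.001]
force: [-0.3, -0.2, -0.2]
width: 0.146
gripper_force: 45.0
```

>>> jog_arm([
  [0,0,0,0],
  [0,0,0,0],
  [0,0,0,0],
  [0,0,0,0],
  [0,0,-0.04,0],
  [0,0,-0.08,0],
  [0,0,-0.12,0],
  [0,0,-0.12,0],
], hand=0.04)

```text
clock: 17.92
position: [0.5755, 0.392, 0.2017]
ee_rot: [0.152, 3.134, 0.007]
force: [0.6, -0.5, -1.0]
width: 0.437
gripper_force: 0.0
```

```bash
python3 -c "
from rack import *
im=cap('wrist'); rack(im); save(im,'w4.png'); go(.4285,-.1205,.2,188.3,False)"
```

```text
rail 1 (array([605.3, 305.3]), array([235.6,   9.8]), 84.3) 2240
rail -1 (array([525.8, 313.4]), array([236.2,   9. ]), 84.3) 2023
bay 3 lx -0.0627 0.0653 ly-b 0.0001 z 0.0736 (array([575.4, 390.8]), array([128. ,  13.4]), -5.4)
go [ 0.4285 -0.1205  0.2   ] -> [ 0.0965 -0.5233 -0.0018] spin -0.242 | j7 0.29 cur yaw 174.4 dist 0.532
```

View pics/w4.png

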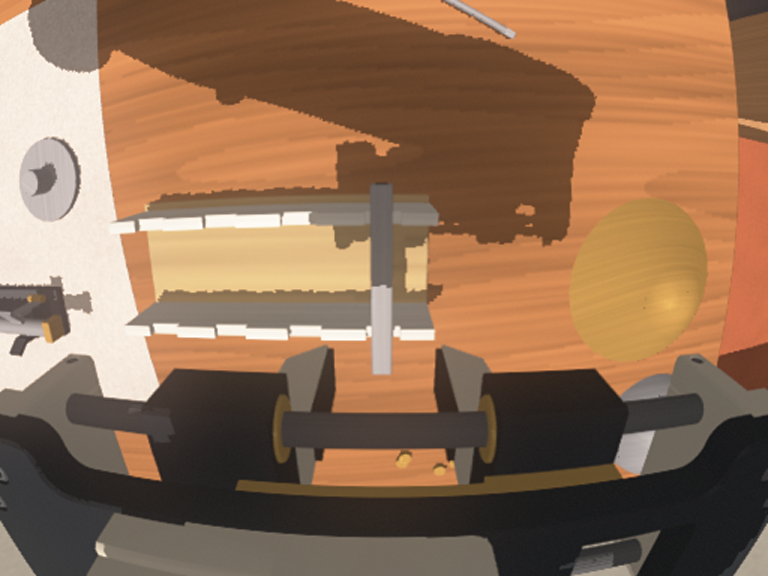

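The arm lies centred across both rails in the end bay, at (382,280). Next arm.

>>> jog_arm([
  [0.096,-0.523,0,-0.242],
  [0.096,-0.523,0,-0.242],
  [0.096,-0.523,0,-0.242],
  [0.096,-0.523,0,-0.242],
  [0.096,-0.523,0,-0.242],
  [0.096,-0.523,0,-0.242],
  [0.096,-0.523,0,-0.242],
  [0.096,-0.523,0,-0.242],
  [0.096,-0.523,0,-0.242],
  [0.096,-0.523,0,-0.242],
  [0.096,-0.523,0,-0.242],
])

```text
clock: 19.35
position: [0.4285, -0.1204, 0.1973]
ee_rot: [0.228, -3.133, -0.001]
force: [-0.4, 0.3, 0.7]
width: 0.437
gripper_force: 0.0
```

```bash
python3 -c "
from arms import *
a=arms(cap('wrist')); go(.4285,-.1205,.014,188.3,False)"
```

```text
arm [ 278.7 -334.7] [130.   15.2] -79.0 [ 62. 142. 131.]
arm [ 432.4 -280.2] [130.   15.3] -0.5 [159. 150. 147.]
arm [ 439.3 -203.9] [130.1  15.1] 10.7 [163. 154. 150.]
arm [ 428.3 -121.1] [129.2  13.3] 8.6 [98. 91. 88.]
go [ 0.4285 -0.1205  0.014 ] -> [ 0.0004 -0.0007  0.1835] spin -6.281 | j7 1.36 cur yaw -171.6 dist 0.184
```

>>> jog_arm([
  [0,-0.001,0.06,0],
  [0,-0.001,0.12,0],
  [0,-0.001,0.165,0],
  [0,-0.001,0.183,0],
  [0,-0.001,0.183,0],
  [0,-0.001,0.183,0],
])

```text
clock: 20.15
position: [0.4296, -0.121, 0.0153]
ee_rot: [-0.23, 3.132, 0.0]
force: [0.1, -0.0, 0.7]
width: 0.437
gripper_force: 0.0
```

>>> jog_arm([
  [0,0,0,0],
  [0,0,0,0],
  [0,0,0,0],
  [0,0,0,0],
  [0,0,0,0],
  [0,0,0,0],
  [0,0,-0.02,0],
  [0,0,-0.06,0],
  [0,0,-0.12,0],
  [0,0,-0.12,0],
  [0,0,-0.12,0],
], hand=0.0, newtons=45)

```text
clock: 21.52
position: [0.4284, -0.1224, 0.1343]
ee_rot: [0.227, -3.133, 0.001]
force: [-0.7, -0.6, -1.5]
width: 0.148
gripper_force: 45.0
```

```bash
python3 held.py; python3 -c "
from rack import *
go(.5687,.336,.134,174.5)"
```

```text
[ 0.42844794 -0.12241385  0.13433949] w 13.601558429156828 44.99938488006592
held: far end x 0.0661 y 0.0001 top z 0.0015 width 0.0135 slope -0.004 2268
go [0.5687 0.336  0.134 ] -> [-0.2053  0.4332 -0.0005] spin 0.241 | j7 1.27 cur yaw -171.7 dist 0.479
```

>>> jog_arm([
  [-0.206,0.433,0,0.241],
  [-0.206,0.433,0,0.241],
  [-0.206,0.433,0,0.241],
  [-0.206,0.433,0,0.241],
  [-0.206,0.433,0,0.241],
  [-0.206,0.433,0,0.241],
  [-0.206,0.433,0,0.241],
  [-0.206,0.433,0,0.241],
  [-0.206,0.433,0,0.241],
  [-0.206,0.433,0,0.241],
])

```text
clock: 22.82
position: [0.5693, 0.3356, 0.1327]
ee_rot: [-0.149, -3.136, 0.004]
force: [0.4, -0.9, -0.5]
width: 0.148
gripper_force: 45.0
```

```bash
python3 held.py; python3 -c "
from rack import *
go(.569,.336,.077,174.5)"
```

```text
[0.56932822 0.33563694 0.13270718] w 13.594609697949544 44.99927043914795
held: far end x 0.0661 y 0.0 top z 0.0016 width 0.0134 slope -0.003 2255
go [0.569 0.336 0.077] -> [0.0007 0.0012 0.0561] spin -0.0 | j7 0.37 cur yaw 174.5 dist 0.056
```

>>> jog_arm([
  [0,0.0005,0.025,0],
  [0,0.0005,0.045,0],
  [0,0.0005,0.052,0],
  [0,0.0005,0.057,0],
  [0,0.0005,0.057,0],
  [0,0.0005,0.057,0],
])

```text
clock: 23.62
position: [0.5704, 0.3371, 0.0784]
ee_rot: [0.15, 3.137, 0.001]
force: [0.4, 0.3, -0.9]
width: 0.146
gripper_force: 45.0
```

>>> jog_arm([
  [0,0,0,0],
  [0,0,0,0],
  [0,0,0,0],
  [0,0,0,0],
  [0,0,-0.04,0],
  [0,0,-0.08,0],
  [0,0,-0.12,0],
  [0,0,-0.12,0],
], hand=0.035)

```text
clock: 24.62
position: [0.5711, 0.3385, 0.2015]
ee_rot: [0.15, 3.134, 0.006]
force: [-0.1, 0.7, -0.3]
width: 0.384
gripper_force: 0.0
```

```bash
python3 -c "
from rack import *
im=cap('wrist'); rack(im); go(.4393,-.2039,.2,190.7,False)"
```

```text
rail 1 (array([608.3, 305.7]), array([236.2,  22.2]), 86.3) 2222
rail -1 (array([523.2, 313.8]), array([236.4,  23.1]), 82.1) 2072
bay 2 lx -0.0636 0.0667 ly-b 0.0013 z 0.0736 (array([570.4, 337.3]), array([130.2,  13.4]), -5.4)
bay 3 lx -0.0634 0.0511 ly-b -0.0005 z 0.0736 (array([567.9, 391.3]), array([114.5,  14.9]), -5.4)
go [ 0.4393 -0.2039  0.2   ] -> [ 0.0788 -0.5514 -0.0018] spin -0.283 | j7 0.41 cur yaw 174.5 dist 0.557
```

>>> jog_arm([
  [0.079,-0.551,0,-0.283],
  [0.079,-0.551,0,-0.283],
  [0.079,-0.551,0,-0.283],
  [0.079,-0.551,0,-0.283],
  [0.079,-0.551,0,-0.283],
  [0.079,-0.551,0,-0.283],
  [0.079,-0.551,0,-0.283],
  [0.079,-0.551,0,-0.283],
  [0.079,-0.551,0,-0.283],
  [0.079,-0.551,0,-0.283],
  [0.079,-0.551,0,-0.283],
])

```text
clock: 26.05
position: [0.4384, -0.2037, 0.1971]
ee_rot: [0.293, -3.127, -0.002]
force: [-0.3, 1.5, 0.6]
width: 0.382
gripper_force: 0.0
```

```bash
python3 -c "
from arms import *
a=arms(cap('wrist')); go(.4393,-.2039,.014,190.7,False)"
```

```text
arm [ 278.8 -335. ] [129.5  15.1] -79.0 [ 72. 152. 141.]
arm [ 432.5 -280.7] [130.8  15.4] 0.1 [173. 163. 159.]
arm [ 440.4 -203.3] [129.7  13.2] 10.4 [101.  93.  89.]
go [ 0.4393 -0.2039  0.014 ] -> [-0.0004 -0.0013  0.1834] spin -6.281 | j7 1.56 cur yaw -169.2 dist 0.183
```

>>> jog_arm([
  [-0.002,0,0.06,0],
  [-0.002,0,0.12,0],
  [-0.002,0,0.165,0],
  [-0.002,0,0.183,0],
  [-0.002,0,0.183,0],
  [-0.002,0,0.183,0],
])

```text
clock: 26.85
position: [0.4415, -0.2026, 0.0153]
ee_rot: [-0.297, 3.127, 0.0]
force: [0.1, 0.3, -0.0]
width: 0.381
gripper_force: 0.0
```

>>> jog_arm([
  [0,0,0,0],
  [0,0,0,0],
  [0,0,0,0],
  [0,0,0,0],
  [0,0,0,0],
  [0,0,0,0],
  [0,0,-0.02,0],
  [0,0,-0.06,0],
  [0,0,-0.12,0],
  [0,0,-0.12,0],
  [0,0,-0.12,0],
], hand=0.0, newtons=45)

```text
clock: 28.22
position: [0.4402, -0.2042, 0.1343]
ee_rot: [0.292, -3.127, 0.001]
force: [-0.2, 0.8, -1.3]
width: 0.147
gripper_force: 45.0
```

```bash
python3 held.py; python3 -c "
from rack import *
go(.5633,.2812,.134,174.5)"
```

```text
[ 0.44017044 -0.20417816  0.13433111] w 13.506902253658076 44.99809384346008
held: far end x 0.0661 y 0.0001 top z 0.0016 width 0.0135 slope -0.002 2263
go [0.5633 0.2812 0.134 ] -> [-2.114e-01  4.538e-01 -4.000e-04] spin 0.283 | j7 1.48 cur yaw -169.3 dist 0.501
```

>>> jog_arm([
  [-0.211,0.453,0,0.283],
  [-0.211,0.453,0,0.283],
  [-0.211,0.453,0,0.283],
  [-0.211,0.453,0,0.283],
  [-0.211,0.453,0,0.283],
  [-0.211,0.453,0,0.283],
  [-0.211,0.453,0,0.283],
  [-0.211,0.453,0,0.283],
  [-0.211,0.453,0,0.283],
  [-0.211,0.453,0,0.283],
])

```text
clock: 29.52
position: [0.5629, 0.2803, 0.1327]
ee_rot: [-0.148, -3.136, 0.003]
force: [-0.2, 0.1, -1.2]
width: 0.146
gripper_force: 45.0
```

```bash
python3 held.py; python3 -c "
from rack import *
go(.563,.281,.077,174.5)"
```

```text
[0.56288743 0.28031303 0.13274218] w 13.38269647749917 44.998111724853516
held: far end x 0.0662 y 0.0 top z 0.0016 width 0.0135 slope -0.002 2261
go [0.563 0.281 0.077] -> [0.0004 0.0019 0.0561] spin -0.0 | j7 0.42 cur yaw 174.5 dist 0.056
```

>>> jog_arm([
  [0,0,0.025,0],
  [0,0,0.045,0],
  [0,0,0.052,0],
  [0,0,0.057,0],
  [0,0,0.057,0],
  [0,0,0.057,0],
])

```text
clock: 30.32
position: [0.564, 0.2809, 0.0783]
ee_rot: [0.15, 3.137, 0.001]
force: [-0.4, 0.1, -1.7]
width: 0.148
gripper_force: 45.0
```

>>> jog_arm([
  [0,0,0,0],
  [0,0,0,0],
  [0,0,0,0],
  [0,0,0,0],
  [0,0,-0.04,0],
  [0,0,-0.08,0],
  [0,0,-0.12,0],
  [0,0,-0.12,0],
], hand=0.035)

```text
clock: 31.32
position: [0.5649, 0.2822, 0.2012]
ee_rot: [0.15, 3.133, 0.005]
force: [-0.6, 0.6, -0.1]
width: 0.379
gripper_force: 0.0
```

```bash
python3 -c "
from rack import *
im=cap('wrist'); rack(im); go(.4325,-.2807,.2,180.1,False)"
```

```text
rail 1 (array([605.4, 305.5]), array([236.2,  23. ]), 84.0) 2105
rail -1 (array([526.5, 313.7]), array([236.7,  23.5]), 84.5) 1875
bay 1 lx -0.065 0.0659 ly-b -0.0004 z 0.0736 (array([563.7, 281. ]), array([130.9,  13.3]), -5.5)
bay 2 lx -0.064 0.0526 ly-b 0.0007 z 0.0736 (array([563.1, 337.8]), array([116.7,  14.9]), -5.4)
bay 3 lx -0.0633 0.0667 ly-b -0.001 z 0.0736 (array([575.7, 390.3]), array([130. ,  14.9]), -5.6)
go [ 0.4325 -0.2807  0.2   ] -> [ 0.0773 -0.5719 -0.0019] spin -0.098 | j7 0.47 cur yaw 174.5 dist 0.577
```

>>> jog_arm([
  [0.077,-0.572,0,-0.098],
  [0.077,-0.572,0,-0.098],
  [0.077,-0.572,0,-0.098],
  [0.077,-0.572,0,-0.098],
  [0.077,-0.572,0,-0.098],
  [0.077,-0.572,0,-0.098],
  [0.077,-0.572,0,-0.098],
  [0.077,-0.572,0,-0.098],
  [0.077,-0.572,0,-0.098],
  [0.077,-0.572,0,-0.098],
  [0.077,-0.572,0,-0.098],
  [0.077,-0.572,0,-0.098],
])

```text
clock: 32.88
position: [0.4329, -0.2792, 0.1976]
ee_rot: [-0.008, 3.142, 0.001]
force: [-0.1, 0.2, -0.2]
width: 0.381
gripper_force: 0.0
```

```bash
python3 -c "
from arms import *
im=cap('wrist'); a=arms(im); go(.4325,-.2807,.014,180.1)
C=cloud(im); ok=(im['z_map']>0)&(C[...,0]>.33)&(C[...,0]<.5)&(C[...,1]<-.34)&(C[...,1]>-.47)
q=C[ok&(C[...,2]>.06)&(C[...,2]<.13)]; print('lever',len(q),q.min(0),q.max(0)); q=C[ok&(C[...,2]>.09)&(C[...,2]<.13)]; print('tip',q.min(0),q.max(0),np.median(q,0)); print('block',rect(C[ok&(C[...,2]>.02)&(C[...,2]<.03)]))"
```

```text
arm [ 278.6 -335.1] [130.3  15.1] -78.8 [ 81. 165. 153.]
arm [ 432.8 -280.2] [129.5  13.9] -0.1 [169. 160. 156.]
arm [559.9 -32.8] [82.9 12.6] 83.8 [77.  70.5 55. ]
arm [ 558.4 -273.8] [73.5 20.5] -89.9 [119.  98.  74.]
go [ 0.4325 -0.2807  0.014 ] -> [ 0.0006 -0.0016  0.1838] spin 0.004 | j7 1.55 cur yaw -179.7 dist 0.184
lever 669 [ 0.40031937 -0.41764774  0.06005428] [ 0.4325065  -0.39372914  0.1094564 ]
tip [ 0.40031937 -0.41764774  0.09043217] [ 0.42378099 -0.39372914  0.1094564 ] [ 0.41064352 -0.40267539  0.10424802]
block (array([ 442.7, -402.1]), array([70. , 50.6]), 8.0)
```

>>> jog_arm([
  [0,-0.001,0.06,0],
  [0,-0.001,0.12,0],
  [0,-0.001,0.165,0],
  [0,-0.001,0.183,0],
  [0,-0.001,0.183,0],
  [0,-0.001,0.183,0],
])

```text
clock: 33.67
position: [0.4338, -0.2824, 0.0164]
ee_rot: [-0.004, 3.139, -0.002]
force: [0.8, 0.4, -0.2]
width: 0.383
gripper_force: 0.0
```

>>> jog_arm([
  [0,0,0,0],
  [0,0,0,0],
  [0,0,0,0],
  [0,0,0,0],
  [0,0,0,0],
  [0,0,0,0],
  [0,0,-0.02,0],
  [0,0,-0.06,0],
  [0,0,-0.12,0],
  [0,0,-0.12,0],
  [0,0,-0.12,0],
], hand=0.0, newtons=45)

```text
clock: 35.05
position: [0.432, -0.2826, 0.1352]
ee_rot: [0.003, -3.142, 0.001]
force: [0.5, 0.1, -1.2]
width: 0.148
gripper_force: 45.0
```

```bash
python3 held.py; python3 -c "
from rack import *
go(.5578,.2265,.134,174.5)"
```

```text
[ 0.4319927  -0.28261996  0.13519985] w 13.61571942101994 44.999762177467346
held: far end x 0.0654 y 0.0 top z 0.0018 width 0.0135 slope -0.003 2227
go [0.5578 0.2265 0.134 ] -> [-1.272e-01  5.087e-01  3.000e-04] spin 0.098 | j7 1.48 cur yaw -179.9 dist 0.524
```

>>> jog_arm([
  [-0.127,0.509,0,0.098],
  [-0.127,0.509,0,0.098],
  [-0.127,0.509,0,0.098],
  [-0.127,0.509,0,0.098],
  [-0.127,0.509,0,0.098],
  [-0.127,0.509,0,0.098],
  [-0.127,0.509,0,0.098],
  [-0.127,0.509,0,0.098],
  [-0.127,0.509,0,0.098],
  [-0.127,0.509,0,0.098],
  [-0.127,0.509,0,0.098],
])

```text
clock: 36.48
position: [0.5577, 0.2255, 0.1335]
ee_rot: [-0.151, -3.136, 0.003]
force: [0.6, -0.5, -0.3]
width: 0.147
gripper_force: 45.0
```

```bash
python3 held.py; python3 -c "
from rack import *
go(.5578,.2265,.077,174.5)"
```

```text
[0.55772614 0.2255081  0.13347678] w 13.486134157280132 44.99979078769684
held: far end x 0.0654 y 0.0 top z 0.0019 width 0.0135 slope -0.003 2219
go [0.5578 0.2265 0.077 ] -> [0.0002 0.0015 0.0567] spin -0.001 | j7 0.49 cur yaw 174.4 dist 0.057
```

>>> jog_arm([
  [0,0,0.025,0],
  [0,0,0.045,0],
  [0,0,0.052,0],
  [0,0,0.057,0],
  [0,0,0.057,0],
  [0,0,0.057,0],
])

```text
clock: 37.28
position: [0.5586, 0.2271, 0.0783]
ee_rot: [0.15, 3.137, 0.001]
force: [0.8, -0.5, -0.1]
width: 0.147
gripper_force: 45.0
```

>>> jog_arm([
  [0,0,0,0],
  [0,0,0,0],
  [0,0,0,0],
  [0,0,0,0],
  [0,0,-0.04,0],
  [0,0,-0.08,0],
  [0,0,-0.12,0],
  [0,0,-0.12,0],
], hand=0.05)

```text
clock: 38.28
position: [0.5595, 0.2283, 0.201]
ee_rot: [0.15, 3.133, 0.004]
force: [-0.8, -0.8, 0.6]
width: 0.542
gripper_force: 0.0
```

```bash
python3 -c "
from rack import *
im=cap('wrist'); rack(im); blobs(im)
go(.4625,.0855,.2,165,False)"
```

```text
rail 1 (array([605.7, 306. ]), array([236. ,  23.5]), 84.1) 1887
rail -1 (array([526.1, 313.7]), array([236.3,  23.5]), 84.4) 1737
bay 0 lx -0.0641 0.0651 ly-b 0.0013 z 0.0736 (array([558.6, 227.6]), array([129.2,  14.1]), -5.4)
bay 1 lx -0.0651 0.0466 ly-b -0.0008 z 0.0736 (array([554.1, 281.9]), array([111.7,  14.9]), -5.6)
bay 2 lx -0.0641 0.0667 ly-b 0.0003 z 0.0736 (array([570.1, 337.1]), array([130.7,  15.6]), -5.4)
bay 3 lx -0.0632 0.0665 ly-b -0.0016 z 0.0735 (array([575.6, 390. ]), array([129.8,  15.6]), -5.8)
px [642  30] n 343 rect [378.2 460.9] [110.3  12.6] 61.2 z [12. 15. 17. 21.] col [181 160 155]
px [197 160] n 3008 rect [461.9  87.3] [79.  78.3] 59.0 z [ 6.  8. 32. 34.] col [205 193 189]
px [482 270] n 20246 rect [566.7 309.6] [237.4 131.4] 83.5 z [  9.  60.  74. 200.] col [133 119 108]
px [742 290] n 2057 rect [618.1 577.6] [135.2  44.7] 0.1 z [ 6. 20. 41. 48.] col [199 149  80]
px [129 318] n 4428 rect [580.6  -4.1] [201.5  47. ] 83.7 z [10. 48. 66. 72.] col [117 102  95]
px [310 359] n 197 rect [552.6 201.1] [24.7 10.9] 30.9 z [191. 196. 200. 200.] col [118  91  71]
px [373 467] n 919 rect [735.6 201.9] [53.3 31.2] 86.3 z [28. 52. 60. 62.] col [145 140 129]
go [0.4625 0.0855 0.2   ] -> [ 0.0823 -0.1504 -0.0014] spin 0.166 | j7 0.54 cur yaw 174.5 dist 0.171
```

All four arms are centred in their bays. Now the plate.

>>> jog_arm([
  [0.082,-0.15,0,0.157],
  [0.082,-0.15,0,0.157],
  [0.082,-0.15,0,0.157],
  [0.082,-0.15,0,0.157],
  [0.082,-0.15,0,0.157],
  [0.082,-0.15,0,0.157],
])

```text
clock: 39.08
position: [0.4628, 0.0867, 0.1976]
ee_rot: [-0.394, -3.117, -0.002]
force: [-0.1, 0.3, -0.7]
width: 0.547
gripper_force: 0.0
```

```bash
python3 -c "
from h import *
im=cap('wrist'); C=cloud(im); ok=(im['z_map']>0)&(abs(C[...,0]-.4625)<.06)&(abs(C[...,1]-.0865)<.06)
P=C[ok&(C[...,2]>.028)&(C[...,2]<.04)]; print('boss',rect(P),cv2.minEnclosingCircle((P[:,:2]*1000).astype(np.float32)))
P=C[ok&(C[...,2]>.005)&(C[...,2]<.012)]; print('disc',rect(P),cv2.minEnclosingCircle((P[:,:2]*1000).astype(np.float32)))
go(.4622,.0865,.025,165.5)"
```

```text
boss (array([461.1,  87.2]), array([22.4, 21.9]), -14.4) ((461.4568176269531, 86.94327545166016), 11.709770202636719)
disc (array([461.3,  86.2]), array([78.5, 77.7]), -15.4) ((461.4822998046875, 86.50353240966797), 39.8416862487793)
go [0.4622 0.0865 0.025 ] -> [ 0.0004 -0.0005  0.1726] spin 0.002 | j7 0.61 cur yaw 165.6 dist 0.173
```

>>> jog_arm([
  [0.001,0,0.06,0],
  [0.001,0,0.11,0],
  [0.001,0,0.155,0],
  [0.001,0,0.172,0],
  [0.001,0,0.172,0],
  [0.001,0,0.172,0],
])

```text
clock: 39.88
position: [0.4625, 0.0864, 0.0271]
ee_rot: [0.395, 3.115, 0.001]
force: [0.4, -0.3, 0.4]
width: 0.547
gripper_force: 0.0
```

>>> jog_arm([
  [0,0,0,0],
  [0,0,0,0],
  [0,0,0,0],
  [0,0,0,0],
  [0,0,0,0],
  [0,0,0,0],
  [0,0,-0.02,0],
  [0,0,-0.06,0],
  [0,0,-0.12,0],
  [0,0,-0.155,0],
  [0,0,-0.155,0],
  [0,0,-0.155,0],
], hand=0.0, newtons=45)

```text
clock: 41.38
position: [0.4607, 0.0849, 0.1796]
ee_rot: [-0.397, -3.115, 0.002]
force: [0.1, -0.3, -1.9]
width: 0.246
gripper_force: 45.0
```

```bash
python3 -c "
from h import *
o=arm.observe(); p=o['position']; print(p,o['width']*91.8,o['gripper_force'])
im=cap('wrist'); C=cloud(im); ok=(im['z_map']>0)&(abs(C[...,0]-p[0])<.06)&(abs(C[...,1]-p[1])<.06)&(C[...,2]>.1)
for z in (.145,.15,.155,.16,.165,.17,.175): 
    q=ok&(abs(C[...,2]-z)<.0025); print(z,q.sum())
P=C[ok&(C[...,2]<p[2]-.006)&(C[...,2]>p[2]-.03)]; print(len(P),np.percentile(P[:,2],[5,25,50,75,95]),cv2.minEnclosingCircle((P[:,:2]*1000).astype(np.float32)))
go(.58,-.272,.18,165.5)"
```

```text
[0.46068507 0.08494886 0.17963525] 22.610969983918327 44.998982548713684
0.145 0
0.15 0
0.155 99
0.16 5613
0.165 203
0.17 205
0.175 317
6191 [0.15986125 0.16071733 0.16117651 0.16165458 0.16600348] ((459.4912414550781, 84.97982788085938), 39.66354751586914)
go [ 0.58  -0.272  0.18 ] -> [-0.2051 -0.3157 -0.0007] spin 0.0 | j7 0.59 cur yaw 165.5 dist 0.376
```

```bash
python3 -c "
from h import *
go(.605,-.279,.18,165.5)"
```

```text
go [ 0.605 -0.279  0.18 ] -> [-0.2311 -0.3162 -0.0007] spin 0.0 | j7 0.59 cur yaw 165.5 dist 0.392
```

>>> jog_arm([
  [-0.231,-0.316,0,0],
  [-0.231,-0.316,0,0],
  [-0.231,-0.316,0,0],
  [-0.231,-0.316,0,0],
  [-0.231,-0.316,0,0],
  [-0.231,-0.316,0,0],
  [-0.231,-0.316,0,0],
  [-0.231,-0.316,0,0],
  [-0.231,-0.316,0,0],
  [-0.231,-0.316,0,0],
])

```text
clock: 42.68
position: [0.6059, -0.276, 0.1809]
ee_rot: [-0.392, -3.117, -0.0]
force: [-0.0, -0.8, -1.9]
width: 0.245
gripper_force: 45.0
```

```bash
python3 -c "
from h import *
o=arm.observe();p=o['position'];print(p,o['width']*91.8)
im=cap('wrist'); C=cloud(im); ok=(im['z_map']>0)&(abs(C[...,0]-.6)<.08)&(abs(C[...,1]+.279)<.08)&(C[...,2]>.02)&(C[...,2]<.08)
u=np.array([np.cos(np.radians(-14.5)),np.sin(np.radians(-14.5))]); v=np.array([-u[1],u[0]])
D=C[...,:2]-[.6063,-.2791]; lu=D@u; lv=D@v
for a in range(-60,60,8):
    q=ok&(abs(lu*1000-a)<4)
    if q.sum()>10: print(a,q.sum(),'v',(lv[q].min()*1000).round(1),(lv[q].max()*1000).round(1),'z',np.percentile(C[q][:,2],[5,50,95]).round(4),'exp',round(.05+.364*a/1000,4))
go(.605,-.279,.095,165.5); save(im,'w5.png')"
```

```text
[ 0.60587256 -0.27598165  0.18094014] 22.53510633369992
-52 240 v -29.4 29.1 z [0.0389 0.0402 0.0416] exp 0.0311
-44 429 v -30.1 29.6 z [0.0344 0.0407 0.0427] exp 0.034
-36 501 v -30.1 29.6 z [0.035  0.0367 0.0385] exp 0.0369
-28 533 v -29.9 29.6 z [0.0378 0.0396 0.0414] exp 0.0398
-20 509 v -29.8 29.7 z [0.0409 0.0425 0.0444] exp 0.0427
-12 331 v -29.8 29.6 z [0.0432 0.0448 0.0468] exp 0.0456
go [ 0.605 -0.279  0.095] -> [ 0.0002 -0.0027  0.086 ] spin 0.003 | j7 1.23 cur yaw 165.6 dist 0.086
```

View pics/w5.png

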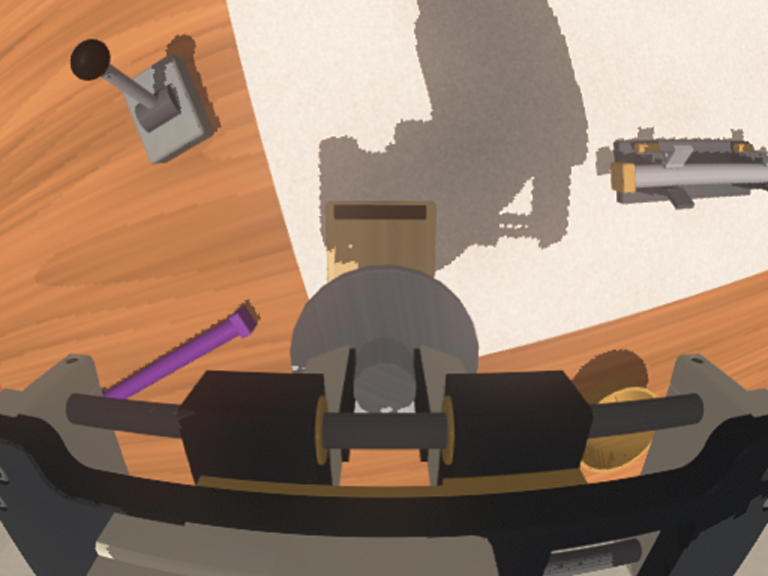

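The plate is held level at (385,340) above the rest, with the lip below at (380,212). The measured slope matches my model within 1 mm. Descending in light-grip steps so the boss can pivot between the pads.

>>> jog_arm([
  [0,-0.0025,0.03,0],
  [0,-0.0025,0.06,0],
  [0,-0.0025,0.08,0],
  [0,-0.0025,0.086,0],
  [0,-0.0025,0.086,0],
  [0,-0.0025,0.086,0],
])

```text
clock: 43.48
position: [0.6061, -0.2805, 0.096]
ee_rot: [0.396, 3.115, -0.0]
force: [-0.2, 0.4, -2.9]
width: 0.25
gripper_force: 45.0
```

>>> jog_arm([
  [0,0,0.002,0],
  [0,0,0.004,0],
  [0,0,0.006,0],
  [0,0,0.008,0],
  [0,0,0.01,0],
  [0,0,0.012,0],
  [0,0,0.014,0],
  [0,0,0.015,0],
  [0,0,0.015,0],
], newtons=15)

```text
clock: 44.6
position: [0.6041, -0.2802, 0.0793]
ee_rot: [-0.396, -3.114, 0.0]
force: [-5.5, 1.1, 1.3]
width: 0.255
gripper_force: 15.0
```

```bash
cat > pl.py <<'E'
from h import *
o=arm.observe();p=o['position'];print(p,o['width']*91.8,o['gripper_force'],o['force'].round(1))
im=cap('wrist'); C=cloud(im); ok=(im['z_map']>0)&(C[...,2]>.02)&(C[...,2]<.13)
u=np.array([np.cos(np.radians(-14.5)),np.sin(np.radians(-14.5))]); v=np.array([-u[1],u[0]])
D=C[...,:2]-[.6063,-.2791]; lu=D@u; lv=D@v; z=C[...,2]-.05
c,s=np.cos(np.radians(20)),np.sin(np.radians(20)); X=lu*c+z*s; Z=-lu*s+z*c
col=im['color'].astype(int); grey=(abs(col[...,0]-col[...,2])<22)
m=ok&(abs(X)<.07)&(abs(lv)<.05)&(Z>.003)&(Z<.03)&(X**2+lv**2>.02**2)&(abs(lv)<.042)&grey
P=np.c_[X[m],lv[m],Z[m]]
for k in range(4):
    A=np.c_[P[:,:2],np.ones(len(P))]; cf,*_=np.linalg.lstsq(A,P[:,2],rcond=None); r=abs(P[:,2]-A@cf); P=P[r<max(.0025,np.median(r)*2)]
print(len(P),'tilt rel deg x,y',np.degrees(cf[:2]).round(2),'Z at centre',cf[2].round(4),'X',P[:,0].min().round(4),P[:,0].max().round(4),'v',P[:,1].min().round(4),P[:,1].max().round(4),
 cv2.minEnclosingCircle((P[:,:2]*1000).astype(np.float32)))
save(im,'pl.png')
E
python3 pl.py
```

```text
[ 0.60411225 -0.28022425  0.07933829] 23.39374972467133 15.000467598438263 [-5.5  1.1  1.3]
4238 tilt rel deg x,y [-4.72 -0.14] Z at centre 0.0112 X -0.0355 0.0429 v -0.0409 0.0375 ((3.769394636154175, -1.8802590370178223), 39.58121109008789)
```

>>> jog_arm([
  [0,0.001,0.001,0],
  [0,0.0015,0.002,0],
  [0.001,0.0015,0.0025,0],
  [0.003,0.0015,0.003,0],
  [0.005,0.0015,0.004,0],
  [0.007,0.0015,0.0048,0],
  [0.008,0.0015,0.0052,0],
  [0.008,0.0015,0.0055,0],
  [0.008,0.0015,0.0055,0],
], newtons=12)

```text
clock: 45.78
position: [0.5979, -0.2769, 0.0742]
ee_rot: [-0.396, -3.116, -0.0]
force: [-0.8, 1.4, 0.3]
width: 0.259
gripper_force: 12.0
```

```bash
python3 pl.py
```

```text
[ 0.59785439 -0.27694396  0.07420159] 23.761191550904314 11.999094933271408 [-0.8  1.4  0.3]
4692 tilt rel deg x,y [-0.84 -0.11] Z at centre 0.0085 X -0.0427 0.035 v -0.0393 0.0391 ((-3.771946907043457, -0.17973995208740234), 39.520050048828125)
```

>>> jog_arm([
  [0,0,0,0],
  [0,0,0,0],
  [0,0,0,0],
  [0,0,0,0],
  [0,0,-0.01,0],
  [0,0,-0.05,0],
  [0,0,-0.1,0],
  [0,0,-0.14,0],
  [0,0,-0.14,0],
], hand=0.05)

```text
clock: 46.95
position: [0.6, -0.2768, 0.2188]
ee_rot: [0.395, 3.11, -0.002]
force: [-0.2, -0.2, 0.0]
width: 0.544
gripper_force: 0.0
```

```bash
python3 pl.py
```

```text
[ 0.59998332 -0.27681245  0.21884089] 49.97155502079927 0.0 [-0.2 -0.2  0. ]
2983 tilt rel deg x,y [ 0.09 -0.03] Z at centre 0.0078 X -0.0449 0.0349 v -0.0385 0.0386 ((-7.439852237701416, 3.3031005859375), 43.91877746582031)
```

View pics/pl.png

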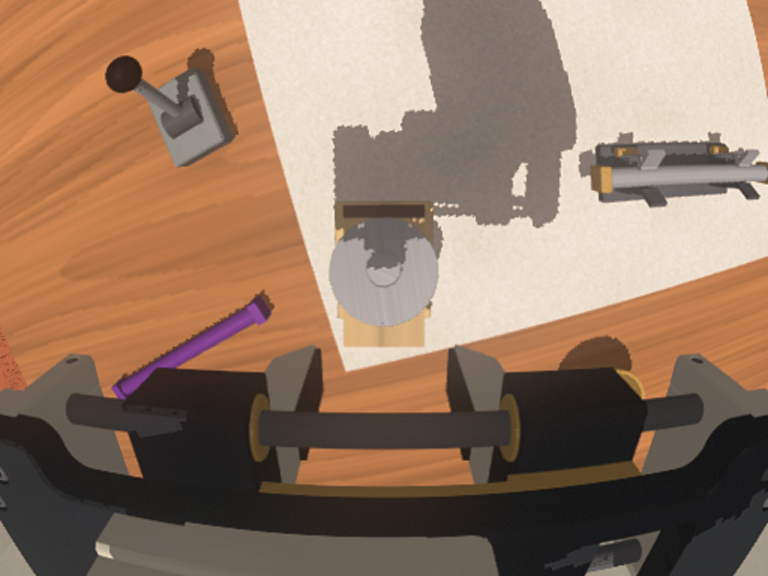

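The plate lies flat against the lip, centred at (385,272). Before touching the switch, I'll check stem and arms once more, then plan the push.

```bash
python3 -c "
from rack import *
im=cap('scene'); rack(im); save(im,'s1.png')
C=cloud(im); ok=(im['z_map']>0)
a=np.radians(83.2); D=C[...,:2]-[.5826,-.0054]; ly=D@[np.cos(a),np.sin(a)]; lx=D@[np.sin(a),-np.cos(a)]
q=ok&(abs(lx)<.005)&(abs(ly)<.11)&(C[...,2]>.03); print('stem',ly[q].min(),ly[q].max(),np.percentile(C[q][:,2],[10,50,90]))
go(.3675,-.4127,.18,188)"
```

```text
rail 1 (array([605.4, 305.5]), array([235.3,  22.7]), 84.0) 224
rail -1 (array([525.3, 312.7]), array([237.1,  21. ]), 83.0) 218
bay 0 lx -0.063 0.0679 ly-b 0.001 z 0.074 (array([560.4, 226.8]), array([130.9,  15.7]), -5.4)
bay 1 lx -0.0627 0.0673 ly-b 0.0001 z 0.0742 (array([565.1, 275.4]), array([130. ,  25.3]), -5.2)
bay 2 lx -0.0626 0.0686 ly-b 0.0015 z 0.0741 (array([571.6, 333.5]), array([130.8,  27.7]), -1.0)
bay 3 lx -0.0611 0.0698 ly-b 0.0001 z 0.074 (array([577.9, 385.3]), array([130.9,  23.3]), -5.2)
stem -0.10012876358831241 0.10157741616251756 [0.05263178 0.05570478 0.05915719]
go [ 0.3675 -0.4127  0.18  ] -> [ 0.1892 -0.1889  0.0347] spin -0.393 | j7 1.25 cur yaw 165.5 dist 0.27
```

View pics/s1.png

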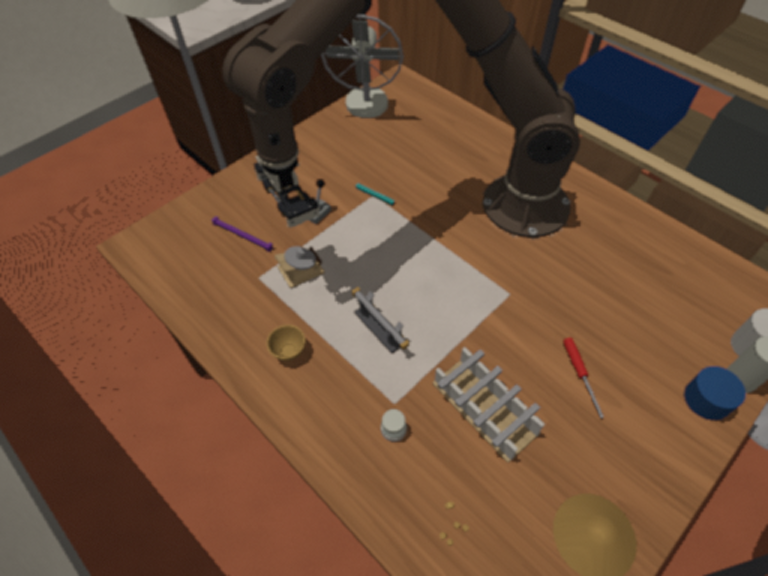

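Everything sits in place: four arms on the rack around (488,405), stem in the holder at (381,320), plate on the rest at (300,262). Now the switch.

>>> jog_arm([
  [0.189,-0.189,0.0,-0.393],
  [0.189,-0.189,0.0,-0.393],
  [0.189,-0.189,0.0,-0.393],
  [0.189,-0.189,0.0,-0.393],
  [0.189,-0.189,0.0,-0.393],
  [0.189,-0.189,0.0,-0.393],
  [0.189,-0.189,0.06,-0.393],
  [0.189,-0.189,0.118,-0.393],
  [0.189,-0.189,0.118,-0.393],
  [0.189,-0.189,0.118,-0.393],
], hand=0.0)

```text
clock: 48.3
position: [0.3701, -0.412, 0.0981]
ee_rot: [-0.224, 3.131, -0.001]
force: [0.2, -0.3, 0.4]
width: 0.004
gripper_force: 0.0
```

```bash
python3 -c "
from h import *
o=arm.observe();print(o['position'],o['width'],o['force'],o['joints'].round(2)); go(.4427+.009*.99,-.4021+.009*.139,.096,188)"
```

```text
[ 0.37014684 -0.41195557  0.09810342] 0.004220447337226953 [ 0.19813869 -0.25354393  0.42651588] [ 1.4   0.68 -0.97  1.85  0.68  0.98  1.85]
go [ 0.4516 -0.4008  0.096 ] -> [-0.0822 -0.0006  0.0023] spin 0.003 | j7 1.85 cur yaw -171.8 dist 0.082
```

>>> jog_arm([
  [-0.012,0,0.002,0],
  [-0.024,0,0.002,0],
  [-0.034,0,0.002,0],
  [-0.044,0,0.002,0],
  [-0.054,0,0.002,0],
  [-0.064,0,0.002,0],
  [-0.072,0,0.002,0],
  [-0.077,0,0.002,0],
  [-0.08,0,0.002,0],
  [-0.08,0,0.002,0],
])

```text
clock: 49.55
position: [0.4471, -0.4015, 0.0942]
ee_rot: [-0.22, 3.134, 0.0]
force: [-0.7, 0.2, -0.2]
width: 0.002
gripper_force: 0.0
```

```bash
cat > sw.py <<'E'
from h import *
o=arm.observe();print(o['position'],o['force'].round(1))
for n in('wrist','scene','side'):
    im=cap(n); C=cloud(im); col=im['color'].astype(int)
    ok=(im['z_map']>0)&(abs(C[...,0]-.443)<.09)&(abs(C[...,1]+.402)<.06)&(C[...,2]>.085)&(C[...,2]<.118)&(col.sum(-1)<150)
    D=C[...,:2]-[.4427,-.4021]; s=D@[.990,.139]
    if ok.sum()>5: print(n,ok.sum(),'s',np.percentile(s[ok],[2,50,98]).round(4),'z',np.percentile(C[ok][:,2],[5,95]).round(4))
E
python3 sw.py
```

```text
[ 0.44706538 -0.40152823  0.09422286] [-0.7  0.2 -0.2]
wrist 245 s [-0.0061 -0.0053  0.0335] z [0.0889 0.1161]
scene 25 s [0.0197 0.0335 0.0413] z [0.0956 0.1109]
```

>>> jog_arm([
  [-0.003,0,0,0],
  [-0.005,0,0,0],
  [-0.007,0,0,0],
  [-0.008,0,0,0],
  [-0.008,0,0,0],
])

```text
clock: 50.32
position: [0.455, -0.4004, 0.0943]
ee_rot: [-0.22, 3.134, -0.0]
force: [-0.7, 0.3, -0.0]
width: 0.007
gripper_force: 0.2
```

```bash
python3 sw.py
```

```text
[ 0.45496444 -0.40042505  0.09425181] [-0.7  0.3 -0. ]
wrist 214 s [0.0019 0.0026 0.0424] z [0.0883 0.117 ]
scene 27 s [0.0261 0.0405 0.048 ] z [0.0915 0.1072]
```

>>> jog_arm([
  [-0.003,0,0.001,0],
  [-0.006,0,0.002,0],
  [-0.009,0,0.003,0],
  [-0.012,0,0.004,0],
  [-0.012,0,0.004,0],
])

```text
clock: 51.1
position: [0.4598, -0.4006, 0.0898]
ee_rot: [0.214, -3.121, 0.002]
force: [-27.7, -0.5, 19.3]
width: 0.005
gripper_force: 14.5
```

```bash
python3 sw.py
```

```text
[ 0.4597792  -0.40064212  0.08978992] [-27.7  -0.5  19.3]
wrist 252 s [0.0069 0.0076 0.0458] z [0.0891 0.117 ]
scene 27 s [0.0316 0.045  0.0526] z [0.0922 0.1047]
```

Force rises to 28 N, so the lever is at its stop. Backing off and checking.

>>> jog_arm([
  [0.01,0,-0.004,0],
  [0.03,0,-0.004,0],
  [0.06,0,-0.05,0],
  [0.06,0,-0.1,0],
  [0.06,0,-0.15,0],
  [0.06,0,-0.15,0],
])

```text
clock: 52.0
position: [0.4089, -0.4078, 0.2441]
ee_rot: [-0.219, 3.129, -0.007]
force: [1.0, -0.4, -0.2]
width: 0.006
gripper_force: 0.0
```

```bash
python3 sw.py; cp pl.py pl2.py; python3 -c "
from rack import *
im=load('scene'); rack(im); C=cloud(im); ok=(im['z_map']>0)
a=np.radians(83.2); D=C[...,:2]-[.5826,-.0054]; ly=D@[np.cos(a),np.sin(a)]; lx=D@[np.sin(a),-np.cos(a)]
q=ok&(abs(lx)<.005)&(abs(ly)<.11)&(C[...,2]>.03); print('stem',ly[q].min(),ly[q].max(),np.percentile(C[q][:,2],[10,50,90]))
w=load('side'); save(w,'side9.png')"
```

```text
[ 0.40894185 -0.40784894  0.24409098] [ 1.  -0.4 -0.2]
scene 26 s [0.0356 0.0438 0.0518] z [0.089  0.1055]
side 43 s [0.0286 0.0359 0.0445] z [0.0919 0.108 ]
rail 1 (array([604.8, 305.5]), array([236.2,  22. ]), 83.1) 231
rail -1 (array([526.3, 313.4]), array([235.9,  22.6]), 84.2) 221
bay 0 lx -0.0609 0.0686 ly-b 0.0012 z 0.0738 (array([561.8, 226.9]), array([129.6,  15.4]), -5.8)
bay 1 lx -0.0629 0.065 ly-b -0.0041 z 0.0736 (array([563.7, 274.1]), array([127.9,  21.2]), -6.3)
bay 2 lx -0.0629 0.0691 ly-b 0.0014 z 0.0741 (array([572. , 337.3]), array([131.7,  21.3]), -1.8)
bay 3 lx -0.0604 0.0693 ly-b -0.0001 z 0.0736 (array([578.4, 389.8]), array([129.7,  14.8]), -5.6)
stem -0.10002834775751733 0.10019780951232388 [0.05212405 0.05600098 0.05950411]
```

View pics/side9.png

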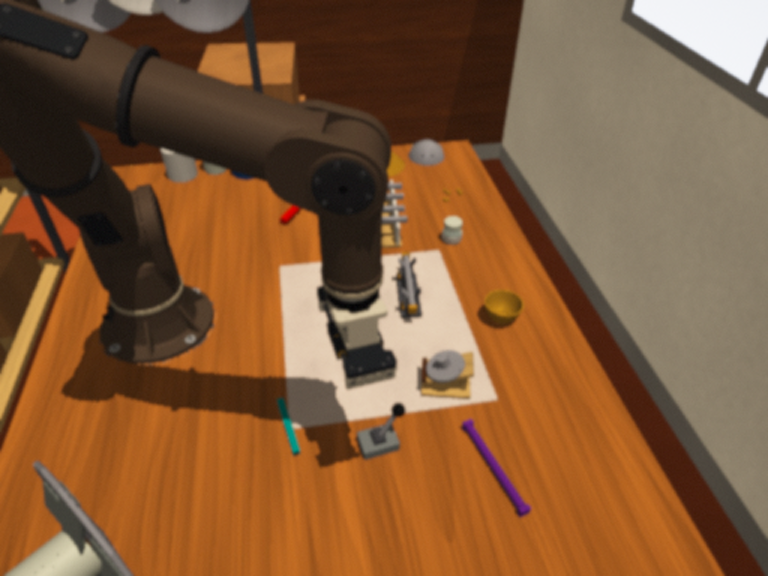

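The side view shows the lever leaning away at (398,410), the plate on the rest at (445,368), the stem in the holder at (408,285), and the gripper clear of everything.

```bash
python3 -c "
from cell import arm
print(arm.sign_off())"
```

```text
the job is handed in; nothing more can be done
None
```

The job is handed in at about 52 s: the stem is fully home in both clips, all four arms are centred one to a bay, the plate lies flat against the lip, and the fan switch was thrown last, to its stop.

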